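# Slide the flanged test adapter home in the slotted clamp plate

## Task

Load the brass flanged adapter into the slotted plate of the pressure-test fixture: slide it upright into the slot from the open end, so that its flange goes in underneath the plate, and keeping it upright, press it gently home against the red-tipped stop screw with a steady push of about 8 N for half a second. Never push it against the plate or the stop with more than 20 N. Let go and leave it standing upright against the stop, with the other parts on the bench where they are.

Things in the scene. Friction and masses are not known exactly. Their poses are not given: they have to be found in the camera images.
- adapter_mid (a point): Centre of the brass flanged adapter, half-way up its axis, 45 mm above its underside. It stands upright on the bench, loose, about 0.3 kg: a round barrel 24 mm in diameter with a round flange 44 mm across and 6 mm thick at its foot, total height 90 mm (z up along its axis); dark bore mark on top. Pushed on too far against the stop it tips in the fingers and wedges under the plate.
- adapter: The same adapter; the origin is the centre of the flange's underside, z up along the barrel.
- fixture: Fixed, rigid fixture: blue base with a bare aluminium slotted plate above it. Origin on the bench, on the slot's middle line; +x is the way to slide in, z up. Base: 90 mm wide (y), 8 mm thick, x = -115 to +60 mm. Plate: x = -45 to +55 mm, underside 16 mm and top 24 mm above the bench (8 mm free for the flange).
- plate: The slotted plate. Origin: middle of the slot's open end, on the top face, at x = -45, z = 24 mm of the fixture, axes as the fixture. The slot runs from here along +x, 26 mm wide (1 mm free each side of the barrel); the mouth flares to 42 mm over its first 12 mm. Under the plate the side spacers stand 62 mm apart.
- apron (a point): Point on the open front part of the base (apron) where the adapter can be stood before sliding: x = -82, y = 0, z = 8 mm of the fixture. The apron is flat and level with the base under the plate.
- stop: Fixed dark block on the plate at the slot's inner end (16 x 34 x 14 mm); origin under it at x = 47, z = 21 mm of the fixture. Carries the stop screw: a rigid 9 mm rod with a red tip that points to the mouth on the slot's middle line, 28 mm above the bench. Its setting is locked but differs from job to job and is not measured: tip face 20 to 50 mm in front of this origin. Find it slowly, by feel.
- pin (a joint): Thin brass feeler pin (4 mm) in the stop screw's red tip, on a light spring (under 0.3 N): 0 = stands 3.5 mm out of the tip, 0.0035 m = pushed in flush. Friction of the standing adapter is enough to keep it in. The barrel is home when it touches the red tip, the pin pushed in; its axis is then 12 mm in front of the tip face. The tip is hard and makes no give.
- bush_mid (a point): Bystander: centre of a plain steel bush without a flange, 28 mm diameter, 60 mm tall, standing upright. To be left alone.
- seal: Bystander: black rubber sealing disc, 44 mm diameter, 14 mm thick, lying flat; origin under its centre. To be left alone.
- wrench: Bystander: steel wrench lying on the bench along its own x; origin under its middle. To be left alone.
There are look-alikes about, which are no part of the job. Of the things shaped like the adapter, the brass one is meant.

How it is judged:
On the way, in this order (a step that is already met when the one before it is completed fails the run):
1. The adapter stands in the slot with its flange under the plate (z of adapter_mid in the frame of fixture between 0.05 and 0.0565 m and y of adapter_mid in the frame of fixture between -0.003 and 0.003 m and x of adapter_mid in the frame of fixture between -0.033 and 0.02 m and angle between adapter's own z axis and vertical below 0.1 rad), for 0.05 s.
2. The adapter, upright, is pressed against the stop screw with more than 4 N for 0.2 s (z of adapter_mid in the frame of fixture between 0.05 and 0.0565 m and y of adapter_mid in the frame of fixture between -0.003 and 0.003 m and contact force between adapter and stop above 4 N and angle between adapter's own z axis and vertical below 0.05 rad), for 0.2 s.
At the end, for the whole second after the job is handed in: The adapter stands released, upright (within 3 degrees) and at rest in the slot, its flange under the plate (centre 50 to 56.5 mm up, within 3 mm of the slot's middle line), barrel within 1.5 mm of the red tip: the feeler pin pushed in by more than 2 of its 3.5 mm (z of adapter_mid in the frame of fixture between 0.05 and 0.0565 m and y of adapter_mid in the frame of fixture between -0.003 and 0.003 m and value of joint pin above 0.002 m and x of adapter_mid in the frame of fixture above -0.018 m and angle between adapter's own z axis and vertical below 0.05 rad and linear speed of adapter below 0.01 m/s); the robot touches nothing.
It fails at once if The adapter is forced against the slotted plate or its stop with more than 20 N (contact force between adapter and plate above 20 N or contact force between adapter and stop above 20 N).
It fails at once if A bystander is moved by more than 25 mm (distance of any of bush_mid, seal, wrench from where it was at the start of the episode above 0.025 m).
It also fails if it takes over 67 s, if anything falls off the work surface, if the arm or the gripper's body presses on something with over 40 N, if the wrist force passes 120 N, or if a joint passes its speed limit or range.

## Robot

A 6-joint arm with a two-finger parallel gripper is mounted at the origin on the work surface. World frame = base frame: x ahead of the robot, y to its left, z up, the work surface at z = 0. Lengths are in m, angles in rad, forces in N, time in s.
With the tool pointing down it reaches from about 0.35 to 0.975 m from the base axis. Payload 4.9 kg.
Tool frame: the origin (TCP) lies at the centre of the arm's flange, where the gripper is bolted on; the fingertips stand 173 mm ahead of it and the grasp point (between the pads) lies 155 mm ahead of it (ctrl.finger_overhang is the distance from the TCP to the fingertips, in m); z points along the fingers, y is the direction in which the jaws open and shut (so a half turn about z gives the same grasp; the last joint's range is limited). The gripper opens to 85 mm and grips with 20 to 120 N. Pads are 22 mm wide; open, the fingers measure 114 mm over their backs; the gripper's body (76 mm by 85 mm) begins 54 mm behind the grasp point. The pads swing forward as they close: fully open they stand 13 mm farther back than shut.
Start: joints at [-1.236, 0.053, 1.613, -0, 1.476, -0.119], TCP at [0.274, -0.562, 0.405] pointing down, gripper open.
Joint ranges: [-3.01, 3.01], [-1.01, 2.22], [0.06, 2.58], [-1.02, 4.17], [0.09, 2.62], [-3.14, 3.14]. Speed limits (rad/s): [2.57, 2.57, 3.14, 3.14, 3.14, 3.14].

## Interface

Orientations are given as a rotation vector (axis times angle).
In Python, from station import ctrl, eyes, spotter gives the robot as it stands.
- The arm moves only by the shell command python3 -m crank 'ROWS' [FORCE]. ROWS is JSON, a list of rows, each a list of 7 numbers: the turn, a rotation vector about the tool's x, y, z in rad, then the shift along the tool's x, y, z in mm, then the closure, from -1 (fully open) to 1 (shut). A call has 1 to 8 rows; each row shifts and turns the pose as measured when the row begins, along the tool's axes as they then stand; what a row does not reach is not made up. A row lasts 1/12 s, in which the tool goes at most 41.7 mm and 7.16 degrees, less where a joint would pass 70% of its speed; a pose out of reach is approached as far as the arm can. A call is refused whole if a number of a shift passes 41.7 or a number of a turn 0.125, either way. A call with a gripper value outside its range is refused whole. The fingers move at their own pace and stop on an object; FORCE is the grip in N (left out, the last holds). Time passes only in rows, so rows that do not move let the fingers close. It gives the time, the measured TCP pose, the force and the opening at its end, in the units of the state.
- ctrl.get_obs(): the state, without advancing time (a new reading comes with each control period).
- eyes.get_image(name): name is "scene" or "top"; returns a dict with "image" (400x640x3 uint8, red, green, blue), "vertical_fov" (degrees; the focal length in pixels is half the picture's height over the tangent of half this angle, whatever the lens; pixels are square), "cx", "cy" (the principal point, pixels), "rvec" (rotation vector, rad) and "tvec" (3), from world to camera coordinates, as OpenCV has them. Camera axes: x right, y down, z forward; pixel columns grow to the right and rows downward; lengths in m; the calibration is good to about 2 mm. A picture is of the moment at which its call begins. There is no depth.
- ctrl.finish_job(): hands the job in, once; it reports no verdict.
Trained networks look in a picture, given as the dict that the camera call returned (one of the last four; its "shot" number tells which), for a name from the list of things; names that differ only in an ending like _2 or _b are one class to them, and where a whole thing is asked for, a point or a joint stands for the part that bears it (a point fixed in the world has none). Each returns a list of dicts, best first, with "confidence" (0 to 1); they miss things now and then, are a little off and sometimes report something else, mostly with a low value. They report only what shows in the picture. A call takes as long as a camera call. They do not tell look-alikes from the thing itself.
- spotter.look_for(query, picture): "centre" ([x, y, z] in m, in world coordinates, good to about 4 mm: the middle of the surface that is visible of it).
- spotter.outline_of(query, picture): "region" (400x640 bool, what is visible of it).
- spotter.mark_of(query, picture): "centre" ([x, y, z] in m, in world coordinates, good to about 4 mm: a listed point, or the origin of a listed thing).
The state is a dict: "t": time; "q": joint angles; "dq": joint speeds; "effort": joint torques, N m; "tool_pos": TCP position; "tool_rot": TCP orientation; "contact_force": force on the tool from outside, world axes, zero at the start; "wrist_torque": the same for the moment, N m; "opening": finger opening in m.
Only numpy, scipy, OpenCV 4.12 (cv2) and the standard library are available. Lean on these libraries where they do the work, as an engineer would, in place of code of your own. Each camera call takes 0.05 s, during which the arm holds its last target.

## Working session

There is one attempt and no reset: what is moved stays moved. The work goes in short steps, Python scripts to look and compute and a shell command to move; the robot and the scene stay as the last step left them, time stands still between calls to the robot, and variables do not carry over. Pictures are saved under pics/ and viewed, and the job is handed in when it is done.

```bash
ls; mkdir -p pics
python3 - <<'E'
from station import ctrl, eyes, spotter
import cv2
o=ctrl.get_obs(); print({k:o[k] for k in('t','tool_pos','tool_rot','contact_force','opening')})
for n in('scene','top'):
    p=eyes.get_image(n); cv2.imwrite(f'pics/{n}0.png',p['image'][:,:,::-1]); print(n,p['vertical_fov'],p['tvec'],p['rvec'])
    for q in ('adapter_mid','adapter','fixture','plate','apron','stop','bush_mid','seal','wrench'):
        print(q,[(round(d['confidence'],2),[round(float(v),4) for v in d['centre']]) for d in spotter.mark_of(q,p)][:4])
E
```

```text
pics
{'t': 0.0, 'tool_pos': array([ 0.27390114, -0.56149248,  0.40346096]), 'tool_rot': array([-3.05905670e+00, -7.06284097e-01,  3.76638151e-04]), 'contact_force': array([ 0.09437927, -0.30816056, -0.38635442]), 'opening': 0.08568852526450098}
scene 48.46978986105443 [-0.45560559 -0.1693258   1.57426805] [ 2.01100436  0.8221726  -0.42000656]
adapter_mid [(0.69, [0.3988, 0.3274, 0.0462]), (0.49, [0.3816, 0.2404, 0.0489]), (0.48, [0.4796, 0.2768, 0.042]), (0.48, [0.4945, 0.379, 0.0473])]
adapter [(0.8, [0.4793, 0.2787, -0.003]), (0.78, [0.3824, 0.2349, -0.0032]), (0.73, [0.487, 0.3766, 0.0005]), (0.61, [0.3969, 0.3278, 0.0016])]
fixture [(0.71, [0.629, -0.0414, 0.0006])]
plate [(0.61, [0.5786, -0.0591, 0.0214])]
apron [(0.86, [0.5452, -0.067, 0.0072])]
stop [(0.65, [0.6732, -0.0333, 0.0186])]
bush_mid [(0.48, [0.5276, -0.2482, 0.0325])]
seal [(0.54, [0.7401, 0.2512, -0.0012])]
wrench [(0.71, [0.7503, -0.2914, -0.0023])]
top 46.494551847519666 [0.02790028 0.54850267 1.05439447] [ 2.1477546  -2.17491503  0.14884379]
adapter_mid [(0.93, [0.4916, 0.3792, 0.044]), (0.86, [0.3789, 0.2339, 0.0435]), (0.78, [0.4801, 0.2771, 0.0475]), (0.73, [0.3966, 0.3284, 0.0441])]
adapter [(0.88, [0.3968, 0.325, 0.0026]), (0.73, [0.4791, 0.2775, -0.0017]), (0.7, [0.384, 0.2371, 0.0012]), (0.67, [0.4887, 0.378, -0.001])]
fixture [(0.85, [0.6287, -0.0436, 0.0021])]
plate [(0.71, [0.4812, 0.2734, -0.0023]), (0.7, [0.5861, -0.0572, 0.0232])]
apron [(0.67, [0.5501, -0.0665, 0.01])]
stop [(0.75, [0.6721, -0.0311, 0.0226])]
bush_mid [(0.62, [0.5328, -0.2431, 0.0281])]
seal [(0.7, [0.7312, 0.25, -0.001])]
wrench [(0.96, [0.7459, -0.2922, 0.0041])]
```

View pics/scene0.png

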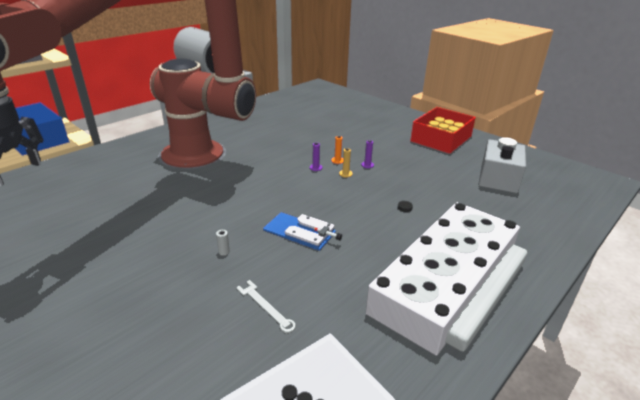

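View pics/top0.png

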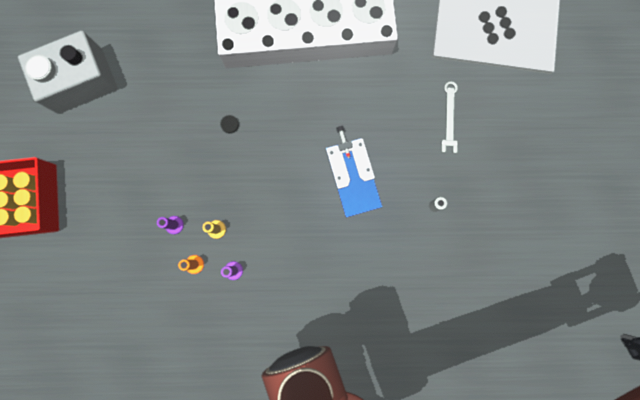

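The scene view shows yellow/brass at (346,160), orange at (338,148) and purple at (316,157) and (369,153). In the top view brass is at (214,228), which is world (0.48, 0.277). The fixture is at (353,178) with its red tip at (348,154). Next I'll refine both poses.

```bash
cat > h.py <<'E'
import numpy as np, cv2
from station import ctrl, eyes, spotter
def cam(p):
    f=200/np.tan(np.radians(p['vertical_fov'])/2)
    return np.array([[f,0,p['cx']],[0,f,p['cy']],[0,0,1.]]),np.array(p['rvec'],float),np.array(p['tvec'],float)
def proj(p,X):
    K,r,t=cam(p); return cv2.projectPoints(np.array(X,float).reshape(-1,1,3),r,t,K,None)[0].reshape(-1,2)
def ray(p,uv,z):
    K,r,t=cam(p); R=cv2.Rodrigues(r)[0]; d=R.T@np.linalg.inv(K)@np.array([uv[0],uv[1],1.]); c=-R.T@t
    return c+d*(z-c[2])/d[2]
def crop(p,name,c,w=80,h=60,s=10,pts=()):
    x0=int(c[0]-w/2);y0=int(c[1]-h/2)
    x0=max(0,min(640-w,x0));y0=max(0,min(400-h,y0))
    im=cv2.resize(np.ascontiguousarray(p['image'][y0:y0+h,x0:x0+w,::-1]),None,fx=s,fy=s,interpolation=cv2.INTER_CUBIC)
    for q in pts:
        q=[tuple(int(v) for v in ((a[0]-x0+.5)*s,(a[1]-y0+.5)*s)) for a in q]
        for a,b in zip(q,q[1:]): cv2.line(im,a,b,(0,255,0),1)
    cv2.imwrite(name,im); return x0,y0
def circ(x,y,z,r): 
    a=np.linspace(0,2*np.pi,40); return np.c_[x+r*np.cos(a),y+r*np.sin(a),0*a+z]
E
python3 - <<'E'
from h import *
from scipy.optimize import least_squares
for n in('top','scene'):
    p=eyes.get_image(n); hsv=cv2.cvtColor(p['image'],cv2.COLOR_RGB2HSV)
    # brass mask
    c=proj(p,[[0.48,0.277,0.045]])[0]
    for d in spotter.outline_of('adapter',p):
        m=d['region']; ys,xs=np.nonzero(m); col=np.median(p['image'][m],0)
        print(n,round(d['confidence'],2),xs.mean(),ys.mean(),xs.min(),xs.max(),ys.min(),ys.max(),col)
    yaw=np.arctan2(0.029,0.0925) if False else 0.2
    F=np.array([0.629,-0.042]);
    pl=lambda x,y,z,a=yaw:[F[0]+np.cos(a)*x-np.sin(a)*y,F[1]+np.sin(a)*x+np.cos(a)*y,z]
    base=[pl(-.115,-.045,.008),pl(-.115,.045,.008),pl(.06,.045,.008),pl(.06,-.045,.008),pl(-.115,-.045,.008)]
    plate=[pl(-.045,-.045,.024),pl(-.045,.045,.024),pl(.055,.045,.024),pl(.055,-.045,.024),pl(-.045,-.045,.024)]
    print(crop(p,f'pics/fix_{n}1.png',proj(p,[pl(-.02,0,.01)])[0],100,75,8,[proj(p,base),proj(p,plate)]))
    print(crop(p,f'pics/ad_{n}1.png',c,64,48,12,[proj(p,circ(.48,.277,0,.022)),proj(p,circ(.48,.277,.09,.012))]))
E
```

```text
top 0.83 231.9879518072289 270.63453815261045 222 241 263 278 [148. 109. 178.]
top 0.76 214.05245901639344 228.6032786885246 203 225 220 238 [210. 183. 100.]
top 0.59 191.6449864498645 263.840108401084 178 203 254 273 [222. 132.  66.]
(301, 134)
(180, 202)
scene 0.72 337.99530516431923 149.82159624413146 333 342 136 162 [181.  96.  35.]
scene 0.61 345.7448559670782 163.5761316872428 339 351 148 176 [153. 123.  66.]
scene 0.61 315.8165137614679 157.72477064220183 310 321 143 170 [ 95.  55. 123.]
scene 0.46 368.3862660944206 154.09012875536482 362 373 140 167 [ 95.  55. 123.]
(252, 191)
(314, 138)
```

```bash
cd pics; python3 -c "
import cv2,numpy as np
for n in('top','scene'):
    a=cv2.imread(f'fix_{n}1.png');b=cv2.imread(f'ad_{n}1.png');print(a.shape,b.shape)"
```

```text
(600, 800, 3) (576, 768, 3)
(600, 800, 3) (576, 768, 3)
```

View pics/fix_top1.png

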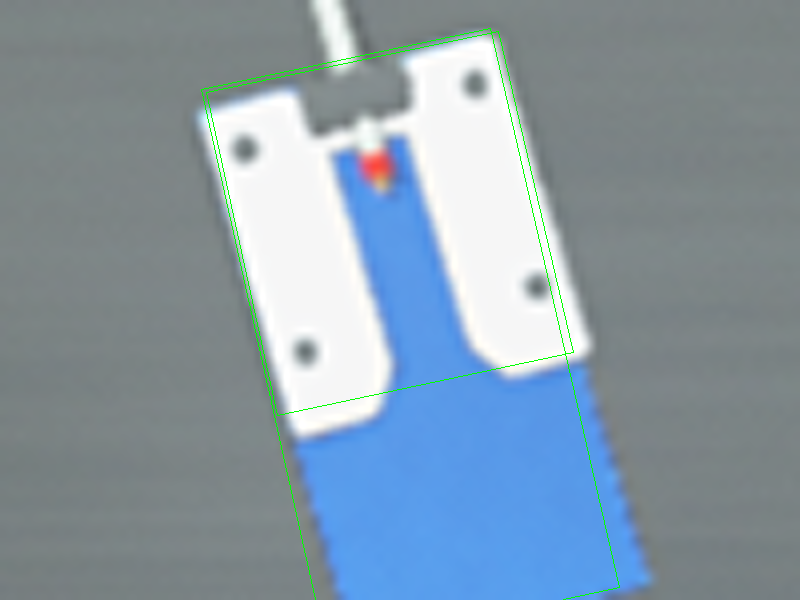

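View pics/ad_top1.png

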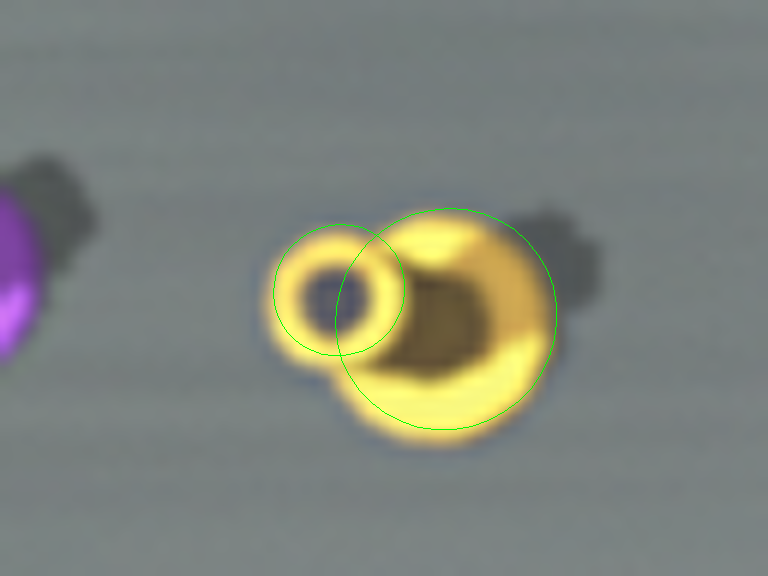

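View pics/fix_scene1.png

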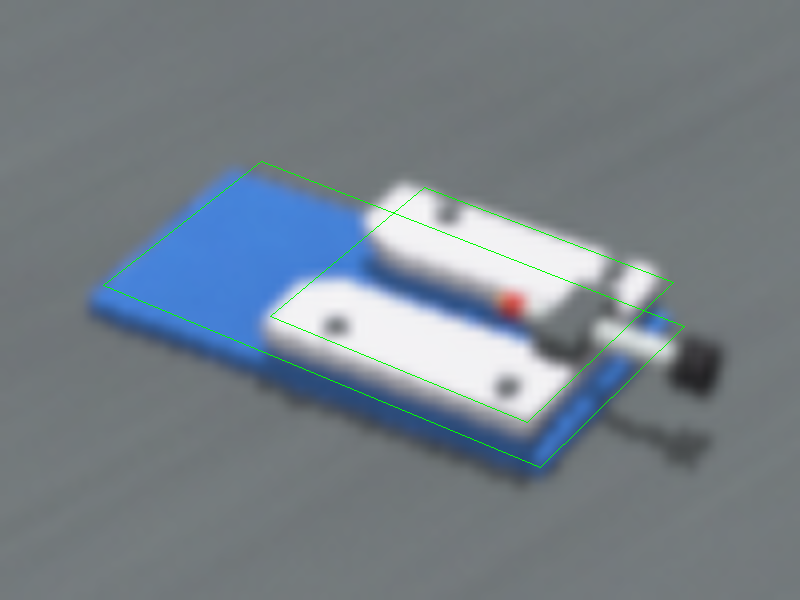

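View pics/ad_scene1.png

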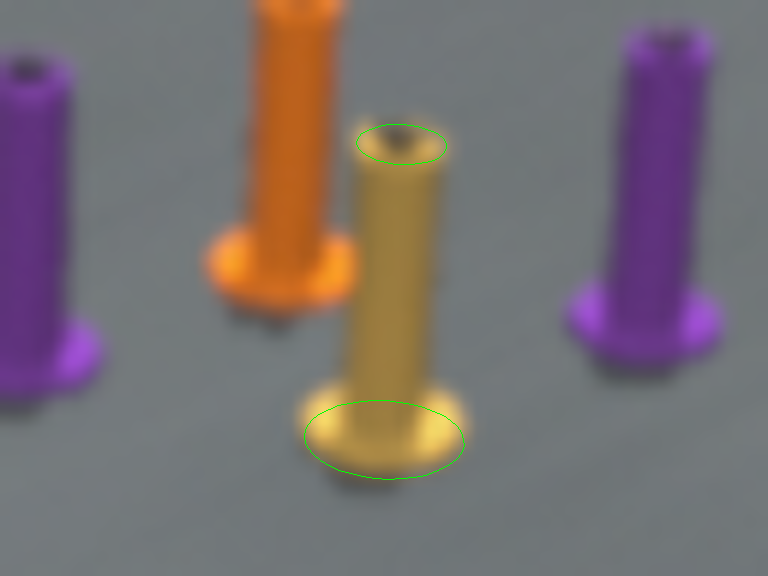

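Run:
```python
from h import *
from scipy.optimize import least_squares
P={n:eyes.get_image(n) for n in('top','scene')}
t=lambda u,v:(301+u/8-.5,134+v/8-.5); s=lambda u,v:(252+u/8-.5,191+v/8-.5)
obs={'top':[((.055,.045,.024),t(198,113)),((-.045,.045,.024),t(297,439)),((-.045,-.045,.024),t(592,356)),((.055,-.045,.024),t(492,30)),((-.115,-.045,.008),t(652,580)),((.0,0,.024),t(400,250))][:5],
'scene':[((-.115,-.045,.008),s(91,297)),((-.115,.045,.008),s(237,168)),((.055,-.045,.024),s(525,427)),((.055,.045,.024),s(657,263))]}
def W(q,L): 
    c,sn=np.cos(q[2]),np.sin(q[2]); L=np.array(L); return np.c_[q[0]+c*L[:,0]-sn*L[:,1],q[1]+sn*L[:,0]+c*L[:,1],L[:,2]]
def fit(names):
    def r(q): return np.concatenate([(proj(P[n],W(q,[o[0] for o in obs[n]]))-np.array([o[1] for o in obs[n]])).ravel() for n in names])
    R=least_squares(r,[.629,-.042,.25],loss='soft_l1'); return R.x,np.round(r(R.x),2)
for N in(['top'],['scene'],['top','scene']): print(N,*fit(N))
q=fit(['top'])[0]
for n in P:
    L=lambda z,x0,x1,y:proj(P[n],W(q,[(x0,-y,z),(x0,y,z),(x1,y,z),(x1,-y,z),(x0,-y,z)]))
    crop(P[n],f'pics/fix_{n}2.png',proj(P[n],W(q,[(-.02,0,.01)]))[0],100,75,8,[L(.008,-.115,.06,.045),L(.024,-.045,.055,.045),L(.024,-.033,.02,.013)])
    # brass fit
    m=[d for d in spotter.outline_of('adapter',P[n])]
    for d in spotter.mark_of('stop',P[n])[:1]: print(n,'stop',d['centre'])
```

```text
['top'] [ 0.62571119 -0.04404819  0.27271324] [ 0.61  0.5   0.17 -0.56 -0.43 -0.7  -0.2   0.62 -0.1   0.12]
['scene'] [ 0.6261303  -0.04466719  0.25228822] [-0.49 -0.14 -0.16 -0.08  0.2  -0.91  0.4   1.61]
['top', 'scene'] [ 0.62578596 -0.0441121   0.26627704] [ 0.75  0.32  0.05 -0.67 -0.49 -0.58 -0.    0.66 -0.33  0.29 -0.56  0.1
 -0.6   0.    0.63 -1.15  0.37  1.25]
top stop [0.6779, -0.0312, 0.0244]
scene stop [0.6719, -0.0313, 0.0215]
```

View pics/fix_top2.png

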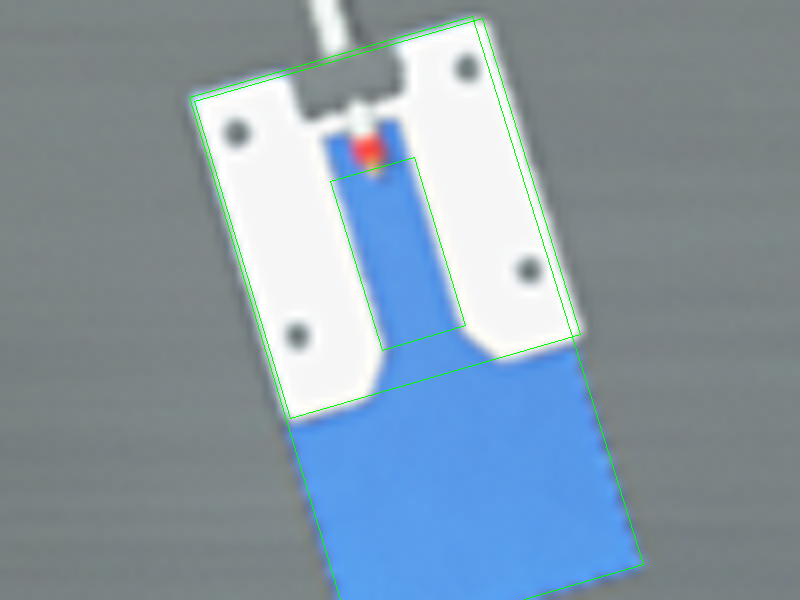

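View pics/fix_scene2.png

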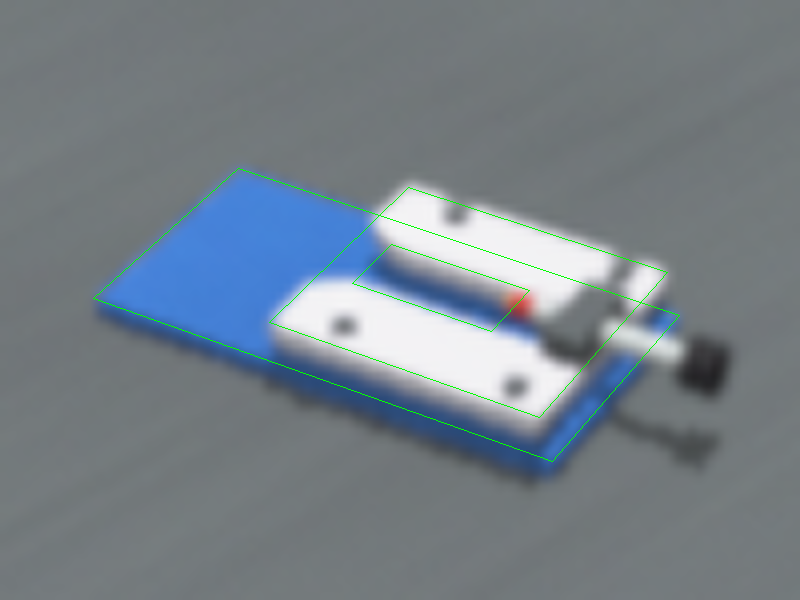

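The fixture fits at about (0.6257, -0.0441) with yaw 0.27, and the brass adapter is at about (0.4785, 0.278). I'll grip with the jaws along the fixture's x so the adapter can't tip in the pads, and turn the tool for that first.

```bash
cat > go.py <<'E'
# usage: go.py x y z [yaw of tool y] : prints needed turn & shift in tool axes
import sys; from h import *
from scipy.spatial.transform import Rotation as R
o=ctrl.get_obs(); Rt=R.from_rotvec(o['tool_rot']); yaw=float(sys.argv[4]) if len(sys.argv)>4 else .27
y=np.array([np.cos(yaw),np.sin(yaw),0]); z=np.array([0,0,-1.]); G=R.from_matrix(np.c_[np.cross(y,z),y,z])
d=np.array([float(v) for v in sys.argv[1:4]])-o['tool_pos']
print('t',round(o['t'],2),'pos',np.round(o['tool_pos']*1e3,2),'F',np.round(o['contact_force'],2),'open',round(o['opening']*1e3,1))
print('turn',np.round((Rt.inv()*G).as_rotvec(),4),'shift mm',np.round(Rt.inv().apply(d)*1e3,2),'after turn',np.round(G.inv().apply(d)*1e3,2),'q',np.round(o['q'],2))
E
python3 -m crank '[[0,0,-0.12,0,0,0,-1],[0,0,-0.12,0,0,0,-1],[0,0,-0.12,0,0,0,-1],[0,0,-0.12,0,0,0,-1],[0,0,-0.12,0,0,0,-1],[0,0,-0.12,0,0,0,-1],[0,0,-0.12,0,0,0,-1],[0,0,-0.12,0,0,0,-1]]'
python3 go.py .4785 .278 .4
```

```text
t: 2.17
tool_pos: [0.274, -0.5617, 0.4047]
tool_rot: [-2.35, -2.085, -0.0]
contact_force: [0.2, -0.3, 1.0]
opening: 0.0857
t 2.17 pos [ 273.97 -561.74  404.68] F [ 0.22 -0.31  0.96] open 85.7
turn [ 0.     -0.     -0.3889] shift mm [858.07 103.43   4.7 ] after turn [754.76 421.1    4.68] q [-1.24  0.05  1.61  0.    1.48 -1.12]
```

```bash
python3 -m crank '[[0,0,-0.1,0,0,0,-1],[0,0,-0.1,0,0,0,-1],[0,0,-0.1,0,0,0,-1],[0,0,-0.088,0,0,0,-1],[0,0,0,0,0,0,-1]]'
python3 go.py .4785 .278 .4
python3 -m crank '[[0,0,0,36,20,0,-1],[0,0,0,36,20,0,-1],[0,0,0,36,20,0,-1],[0,0,0,36,20,0,-1],[0,0,0,36,20,0,-1],[0,0,0,36,20,0,-1],[0,0,0,36,20,0,-1],[0,0,0,36,20,0,-1]]'
python3 go.py .4785 .278 .4
```

```text
t: 2.58
tool_pos: [0.274, -0.5617, 0.4047]
tool_rot: [-1.874, -2.521, -0.0]
contact_force: [-0.7, -0.2, -0.1]
opening: 0.0854
t 2.58 pos [ 273.98 -561.73  404.69] F [-0.75 -0.18 -0.08] open 85.4
turn [ 0.     -0.      0.0222] shift mm [745.24 437.7    4.72] after turn [754.75 421.09   4.69] q [-1.24  0.05  1.61  0.    1.48 -1.53]
t: 3.25
tool_pos: [0.3464, -0.2398, 0.4017]
tool_rot: [-1.916, -2.488, -0.001]
contact_force: [1.4, -0.5, 0.1]
opening: 0.0853
t 3.25 pos [ 346.38 -239.84  401.74] F [ 1.39 -0.47  0.12] open 85.3
turn [-0.0001 -0.0013 -0.0117] shift mm [466.9  260.02   2.34] after turn [463.84 265.45   1.74] q [-0.78 -0.47  2.06  0.    1.55 -1.04]
```

```bash
python3 -m crank '[[0,0,0,36,20,0,-1],[0,0,0,36,20,0,-1],[0,0,0,36,20,0,-1],[0,0,0,36,20,0,-1],[0,0,0,36,20,0,-1],[0,0,0,36,20,0,-1],[0,0,0,36,20,0,-1],[0,0,0,36,20,0,-1]]'
python3 go.py .4785 .278 .36
```

```text
t: 3.92
tool_pos: [0.4265, 0.0841, 0.4049]
tool_rot: [1.941, 2.457, 0.009]
contact_force: [0.2, 0.3, 0.4]
opening: 0.0854
t 3.92 pos [426.47  84.09 404.91] F [0.24 0.26 0.41] open 85.4
turn [ 0.0111  0.0053 -0.0364] shift mm [176.83  95.    45.07] after turn [173.01 101.87  44.91] q [ 0.02 -0.44  2.04 -0.    1.53 -0.21]
```

```bash
python3 -m crank '[[0,0,-0.036,36,20,9,-1],[0,0,0,36,20,9,-1],[0,0,0,36,20,9,-1],[0,0,0,36,20,9,-1],[0,0,0,15,12,5,-1],[0,0,0,5,3,2,-1],[0,0,0,0,0,0,-1]]'
python3 go.py .4785 .278 .36
python3 - <<'E'
from h import *
from scipy.spatial.transform import Rotation as R
for n in('top','scene'):
    p=eyes.get_image(n); c=proj(p,[[.4785,.278,.09]])[0]
    crop(p,f'pics/ad_{n}3.png',c,64,48,12,[proj(p,circ(.4785,.278,0,.022)),proj(p,circ(.4785,.278,.006,.022)),proj(p,circ(.4785,.278,.09,.012))])
E
```

```text
t: 4.5
tool_pos: [0.4744, 0.2743, 0.365]
tool_rot: [1.897, 2.484, 0.018]
contact_force: [0.3, -1.2, 0.4]
opening: 0.0852
t 4.5 pos [474.4  274.27 365.01] F [ 0.3  -1.24  0.42] open 85.2
turn [ 0.0185  0.0055 -0.0035] shift mm [2.55 4.85 5.08] after turn [2.5  4.95 5.01] q [ 0.39 -0.11  1.84 -0.01  1.39  0.12]
```

View pics/ad_top3.png

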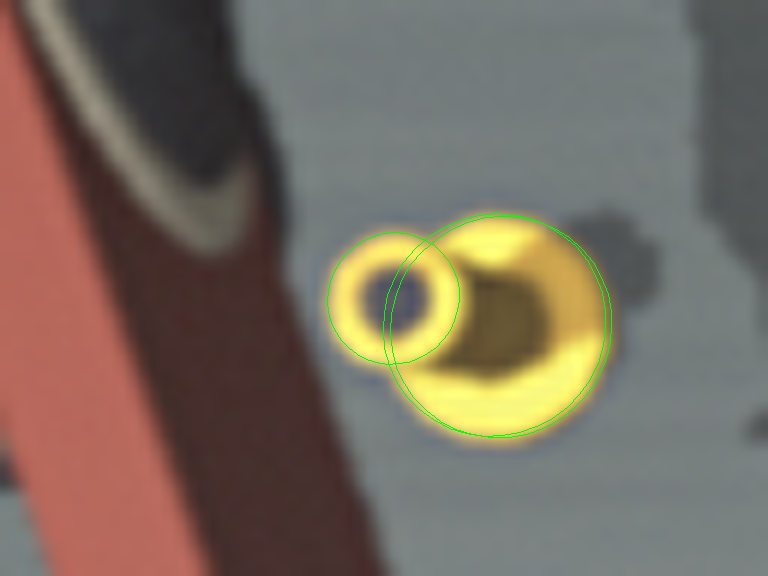

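View pics/ad_scene3.png

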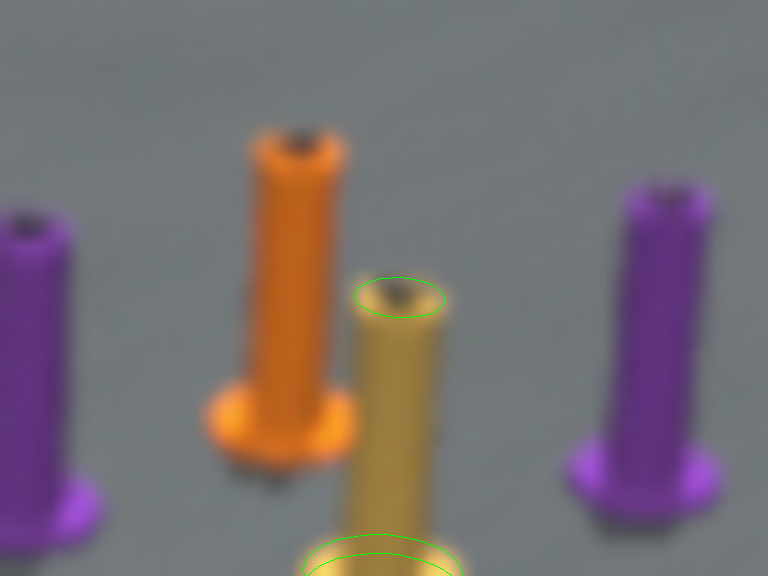

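The overlay matches the brass adapter within about 1 mm in both views. Next I'll level the tool and come down.

```bash
python3 -m crank '[[0.018,0.005,-0.004,2.5,5,5,-1],[0,0,0,0,0,0,-1],[0,0,0,0,0,0,-1]]'
python3 go.py .4785 .278 .213
```

```text
t: 4.85
tool_pos: [0.4791, 0.2734, 0.362]
tool_rot: [1.909, 2.493, 0.002]
contact_force: [0.7, -0.6, 0.6]
opening: 0.0852
t 4.85 pos [479.13 273.41 362.02] F [ 0.68 -0.56  0.65] open 85.2
turn [ 0.002   0.0009 -0.0063] shift mm [  4.73   0.28 149.01] after turn [  4.6    0.62 149.02] q [ 0.38 -0.09  1.83 -0.    1.4   0.12]
```

```bash
python3 -m crank '[[0.002,0.001,-0.006,4.7,0.5,10,-1],[0,0,0,0,0,20,-1],[0,0,0,0,0,20,-1],[0,0,0,0,0,0,-1]]'
python3 go.py .4785 .278 .213
```

```text
t: 5.18
tool_pos: [0.4792, 0.2763, 0.312]
tool_rot: [1.906, 2.494, 0.008]
contact_force: [-0.9, -0.5, -0.8]
opening: 0.0854
t 5.18 pos [479.24 276.27 312.02] F [-0.87 -0.45 -0.83] open 85.4
turn [ 0.0055 -0.001  -0.0045] shift mm [ 1.76 -0.8  99.02] after turn [ 1.87 -0.25 99.02] q [ 0.39 -0.04  1.87  0.    1.31  0.12]
```

```bash
python3 -m crank '[[0.005,-0.001,-0.004,1.8,-0.8,20,-1],[0,0,0,0,0,25,-1],[0,0,0,0,0,25,-1],[0,0,0,0,0,15,-1],[0,0,0,0,0,0,-1]]'
python3 go.py .4785 .278 .213
```

```text
t: 5.6
tool_pos: [0.4791, 0.2774, 0.2271]
tool_rot: [1.904, 2.496, 0.007]
contact_force: [-1.1, -0.5, -0.9]
opening: 0.0855
t 5.6 pos [479.14 277.37 227.14] F [-1.06 -0.45 -0.86] open 85.5
turn [ 0.0051 -0.0009 -0.0026] shift mm [ 0.77 -0.52 14.14] after turn [ 0.78 -0.45 14.14] q [0.39 0.06 1.92 0.   1.16 0.12]
```

```bash
python3 -m crank '[[0,0,-0.0026,0.7,-0.5,14,-1],[0.005,-0.001,0,0,0,0,-1],[0.002,0,0,0,0,0,-1]]'
python3 go.py .4785 .278 .213
```

```text
t: 5.85
tool_pos: [0.4793, 0.2779, 0.2153]
tool_rot: [-1.903, -2.499, 0.001]
contact_force: [1.0, 0.2, 0.6]
opening: 0.0856
t 5.85 pos [479.34 277.94 215.28] F [0.95 0.21 0.63] open 85.6
turn [-0.0011 -0.0001 -0.0008] shift mm [ 0.28 -0.79  2.28] after turn [ 0.29 -0.79  2.28] q [0.39 0.08 1.92 0.   1.14 0.12]
```

```bash
python3 -m crank '[[-0.001,0,0,0.3,-0.8,2,-1],[0,0,0,0,0,0,0]]' 30; python3 go.py .4785 .278 .213
python3 -m crank '[[0,0,0,0,0,0,0],[0,0,0,0,0,0,0.3],[0,0,0,0,0,0,0.3],[0,0,0,0,0,0,0.3]]'; python3 go.py .4785 .278 .213
```

```text
t: 6.02
tool_pos: [0.4794, 0.2783, 0.216]
tool_rot: [1.903, 2.498, 0.005]
contact_force: [0.3, -0.3, 0.2]
opening: 0.0755
t 6.02 pos [479.41 278.31 216.03] F [ 0.31 -0.3   0.17] open 75.5
turn [ 0.0033 -0.0005 -0.0011] shift mm [-0.06 -0.97  3.03] after turn [-0.05 -0.96  3.03] q [0.39 0.08 1.92 0.   1.14 0.12]
t: 6.35
tool_pos: [0.4806, 0.2789, 0.2199]
tool_rot: [1.901, 2.496, 0.012]
contact_force: [-1.6, 0.1, 0.6]
opening: 0.0301
t 6.35 pos [480.64 278.88 219.93] F [-1.58  0.07  0.59] open 30.1
turn [ 0.0089 -0.0012 -0.0011] shift mm [-0.29 -2.36  6.91] after turn [-0.28 -2.29  6.93] q [0.39 0.08 1.92 0.   1.14 0.12]
```

```bash
python3 -m crank '[[0.009,-0.001,-0.001,0,-2.3,8,0.3],[0.002,0,0,0,-0.3,1,0.3]]'; python3 go.py .4785 .278 .213;
python3 -m crank '[[0,0,0,0,0,0,0.3],[0,0,0,0,0,0,0.3]]'; python3 go.py .4785 .278 .213
```

```text
t: 6.52
tool_pos: [0.4782, 0.2783, 0.2112]
tool_rot: [-1.902, -2.499, 0.002]
contact_force: [-0.4, -0.2, -0.2]
opening: 0.0304
t 6.52 pos [478.25 278.26 211.17] F [-0.45 -0.21 -0.19] open 30.4
turn [-0.0015 -0.0003  0.    ] shift mm [-0.32  0.17 -1.83] after turn [-0.32  0.17 -1.83] q [0.39 0.09 1.92 0.   1.13 0.12]
t: 6.68
tool_pos: [0.4779, 0.2781, 0.2101]
tool_rot: [-1.901, -2.499, 0.004]
contact_force: [-0.3, -0.2, 0.7]
opening: 0.0298
t 6.68 pos [477.88 278.11 210.06] F [-0.3  -0.23  0.71] open 29.8
turn [-0.0031 -0.0001  0.0001] shift mm [-0.27  0.56 -2.94] after turn [-0.27  0.57 -2.94] q [0.39 0.09 1.92 0.   1.13 0.12]
```

```bash
python3 -m crank '[[-0.003,0,0,-0.3,0.5,-2,0.3]]'; python3 go.py .4785 .278 .213;
python3 -m crank '[[0,0,0,0,0,0,0.3]]'; python3 go.py .4785 .278 .213
```

```text
t: 6.77
tool_pos: [0.4781, 0.2778, 0.2114]
tool_rot: [-1.902, -2.5, 0.002]
contact_force: [0.9, 0.1, -0.2]
opening: 0.03
t 6.77 pos [478.12 277.85 211.36] F [ 0.88  0.12 -0.17] open 30.0
turn [-0.0014  0.      0.0001] shift mm [ 0.05  0.4  -1.64] after turn [ 0.05  0.4  -1.64] q [0.39 0.09 1.92 0.   1.13 0.12]
t: 6.85
tool_pos: [0.4783, 0.2779, 0.2117]
tool_rot: [-1.902, -2.5, 0.001]
contact_force: [-0.2, -0.6, 0.3]
opening: 0.03
t 6.85 pos [478.34 277.91 211.7 ] F [-0.16 -0.64  0.32] open 30.0
turn [-0.0006 -0.      0.0001] shift mm [ 0.04  0.17 -1.3 ] after turn [ 0.04  0.17 -1.3 ] q [0.39 0.09 1.92 0.   1.13 0.12]
```

```bash
python3 -m crank '[[0,0,0,0,0,0,0.5],[0,0,0,0,0,0,1]]' 60; python3 go.py .4785 .278 .213;
python3 -m crank '[[0,0,0,0,0,0,1],[0,0,0,0,0,0,1]]'; python3 go.py .4785 .278 .213
```

```text
t: 7.02
tool_pos: [0.4784, 0.2779, 0.2118]
tool_rot: [-1.902, -2.5, 0.0]
contact_force: [1.6, 0.7, -1.2]
opening: 0.0226
t 7.02 pos [478.43 277.9  211.79] F [ 1.61  0.67 -1.22] open 22.6
turn [-0.0004 -0.0001 -0.    ] shift mm [ 0.08  0.1  -1.21] after turn [ 0.08  0.1  -1.21] q [0.39 0.09 1.92 0.   1.13 0.12]
t: 7.18
tool_pos: [0.4784, 0.2779, 0.2118]
tool_rot: [-1.902, -2.5, 0.001]
contact_force: [-0.3, 0.4, -0.5]
opening: 0.0227
t 7.18 pos [478.42 277.91 211.79] F [-0.3   0.4  -0.55] open 22.7
turn [-0.0005 -0.0001  0.    ] shift mm [ 0.07  0.1  -1.21] after turn [ 0.07  0.1  -1.21] q [0.39 0.09 1.92 0.   1.13 0.12]
```

```bash
python3 -m crank '[[0,0,0,0,0,-8,1],[0,0,0,0,0,-15,1],[0,0,0,0,0,-20,1],[0,0,0,0,0,-15,1],[0,0,0,0,0,0,1]]'; python3 go.py .5467 -.066 .29
```

```text
t: 7.6
tool_pos: [0.4758, 0.2768, 0.2673]
tool_rot: [-1.898, -2.495, 0.018]
contact_force: [1.9, 0.3, -3.6]
opening: 0.0229
t 7.6 pos [475.77 276.78 267.33] F [ 1.89  0.3  -3.6 ] open 22.9
turn [-0.0129  0.0015  0.    ] shift mm [-349.31  -23.36  -21.84] after turn [-349.28  -23.07  -22.67] q [0.39 0.01 1.9  0.   1.25 0.12]
```

```bash
python3 -m crank '[[-0.01,0,0,-15,-1,-6,1],[0,0,0,-30,-2,-4,1],[0,0,0,-30,-2,-4,1],[0,0,0,-30,-2,-2,1],[0,0,0,-30,-2,-2,1],[0,0,0,-30,-2,0,1],[0,0,0,-30,-2,0,1],[0,0,0,-30,-2,0,1]]'; python3 go.py .5467 -.066 .29
```

```text
t: 8.27
tool_pos: [0.5187, 0.052, 0.2791]
tool_rot: [-1.883, -2.504, 0.012]
contact_force: [0.0, -0.3, -3.5]
opening: 0.0228
t 8.27 pos [518.69  52.03 279.08] F [ 0.01 -0.26 -3.46] open 22.8
turn [-0.011  -0.0022  0.0115] shift mm [-121.14   -5.99  -11.13] after turn [-121.22   -4.48  -10.92] q [-0.04 -0.08  1.96 -0.    1.27 -0.32]
```

```bash
python3 -m crank '[[-0.01,-0.002,0.011,-30,-1.5,-5,1],[0,0,0,-30,-1,-2,1],[0,0,0,-30,-1,-2,1],[0,0,0,-12,0,0,1],[0,0,0,0,0,0,1],[0,0,0,0,0,0,1]]'; python3 go.py .5467 -.066 .29
python3 -m crank '[[0,0,0,0,0,0,1],[0,0,0,0,0,0,1]]'; python3 go.py .5467 -.066 .29
```

```text
t: 8.77
tool_pos: [0.5407, -0.0572, 0.2809]
tool_rot: [-1.907, -2.486, 0.01]
contact_force: [-0.2, 0.4, -3.5]
opening: 0.0227
t 8.77 pos [540.73 -57.2  280.9 ] F [-0.19  0.44 -3.48] open 22.7
turn [-0.0105 -0.0032 -0.0079] shift mm [-10.02   3.39  -9.17] after turn [-10.07   3.4   -9.1 ] q [-0.24 -0.03  1.91 -0.    1.27 -0.5 ]
t: 8.93
tool_pos: [0.5399, -0.0558, 0.2791]
tool_rot: [-1.904, -2.484, 0.011]
contact_force: [-0.8, -0.5, -3.9]
opening: 0.0226
t 8.93 pos [539.88 -55.82 279.14] F [-0.75 -0.46 -3.88] open 22.6
turn [-0.0131 -0.0056 -0.0071] shift mm [-11.54   3.8  -10.97] after turn [-11.63   3.86 -10.86] q [-0.24 -0.03  1.91 -0.    1.27 -0.5 ]
```

```bash
python3 -m crank '[[-0.013,-0.005,-0.007,-11,4,8,1],[-0.003,0,0,-1,0,10,1],[0,0,0,0,0,10,1],[0,0,0,0,0,5,1],[0,0,0,0,0,0,1]]'; python3 go.py .5467 -.066 .24
```

```text
t: 9.35
tool_pos: [0.5455, -0.061, 0.2425]
tool_rot: [-1.893, -2.504, -0.005]
contact_force: [-0.7, -0.4, -4.4]
opening: 0.023
t 9.35 pos [545.51 -61.05 242.49] F [-0.66 -0.38 -4.41] open 23.0
turn [ 0.001  -0.004   0.0064] shift mm [-5.1  -0.21  2.46] after turn [-5.09 -0.18  2.49] q [-0.25  0.03  1.92  0.    1.19 -0.53]
```

```bash
python3 -m crank '[[0.001,-0.004,0.006,-5,0,5,1],[0,0,0,-1,0,4,1],[0,0,0,0,0,2,1],[0,0,0,0,0,0,1]]'; python3 go.py .5467 -.066 .224
cat > view.py <<'E'
import sys; from h import *
tag=sys.argv[1]; q=np.array([.6257,-.0441,.27]); zoff=.2118
def W(L):
    c,sn=np.cos(q[2]),np.sin(q[2]); L=np.array(L); return np.c_[q[0]+c*L[:,0]-sn*L[:,1],q[1]+sn*L[:,0]+c*L[:,1],L[:,2]]
o=ctrl.get_obs(); x,y,z=o['tool_pos']; z-=zoff
d=np.array([x,y])-q[:2]; c,s=np.cos(q[2]),np.sin(q[2]); print('fixture-frame TCP mm',np.round([(c*d[0]+s*d[1])*1e3,(-s*d[0]+c*d[1])*1e3,z*1e3],2))
for n in('top','scene'):
    p=eyes.get_image(n)
    L=lambda z,x0,x1,y:proj(p,W([(x0,-y,z),(x0,y,z),(x1,y,z),(x1,-y,z),(x0,-y,z)]))
    crop(p,f'pics/{n}_{tag}.png',proj(p,W([(-.045,0,.02)]))[0],100,75,8,[L(.008,-.115,.06,.045),L(.024,-.045,.055,.045),proj(p,circ(x,y,z,.022)),proj(p,circ(x,y,z+.09,.012))])
E
python3 view.py a
```

```text
t: 9.68
tool_pos: [0.5467, -0.066, 0.2296]
tool_rot: [-1.9, -2.5, 0.002]
contact_force: [-0.6, 0.4, -4.0]
opening: 0.0227
t 9.68 pos [546.71 -66.05 229.57] F [-0.56  0.4  -3.99] open 22.7
turn [-0.002  -0.0008  0.0012] shift mm [0.04 0.02 5.57] after turn [0.05 0.01 5.57] q [-0.26  0.05  1.92 -0.    1.17 -0.53]
fixture-frame TCP mm [-8.198e+01 -8.000e-02  1.777e+01]
```

View pics/top_a.png

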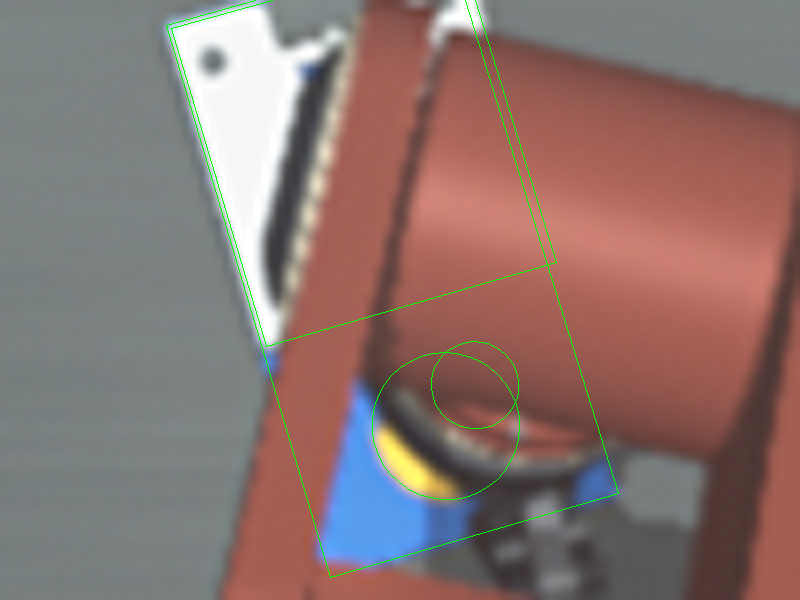

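View pics/scene_a.png

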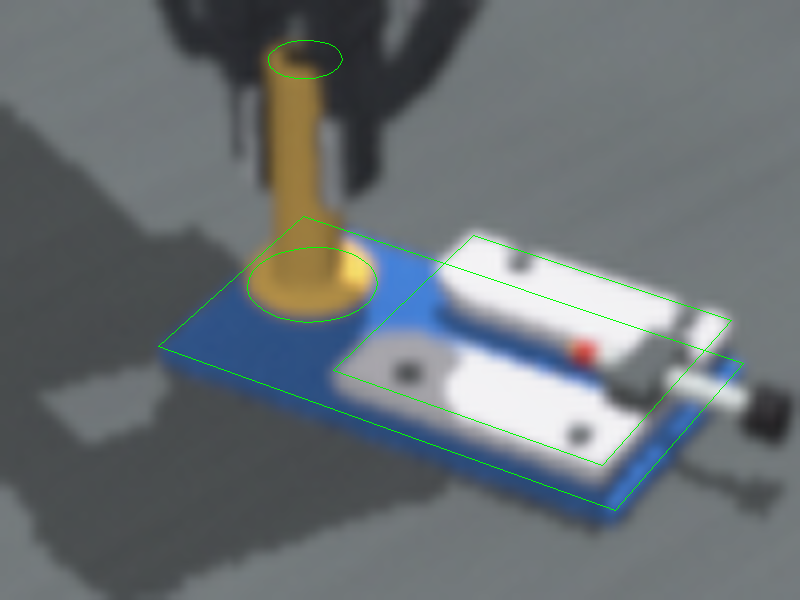

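```bash
python3 -m crank '[[-0.002,-0.001,0.001,0,0,4,1],[0,0,0,0,0,2,1],[0,0,0,0,0,0,1]]'; python3 go.py .5467 -.066 .221
python3 - <<'E'
from h import *
p=eyes.get_image('top')
for uv in((378,176),(380,188)):
    X=ray(p,(301+uv[0]/8-.5,134+uv[1]/8-.5),.028)-[.6257,-.0441,0]; c,s=np.cos(.27),np.sin(.27); print((c*X[0]+s*X[1])*1e3,(-s*X[0]+c*X[1])*1e3)
E
```

```text
t: 10.03
tool_pos: [0.5475, -0.0663, 0.2249]
tool_rot: [1.9, 2.497, 0.002]
contact_force: [-0.4, -0.2, -3.6]
opening: 0.0228
t 10.03 pos [547.45 -66.31 224.89] F [-0.42 -0.18 -3.6 ] open 22.8
turn [ 0.0031  0.0018 -0.0002] shift mm [ 0.51 -0.66  3.88] after turn [ 0.5  -0.64  3.89] q [-0.26  0.06  1.92 -0.    1.15 -0.53]
22.35888441700761 0.4589334684377859
18.705996523898225 0.926751433314164
```

Run:
```python
from h import *
p=eyes.get_image('top'); im=cv2.imread('pics/top0.png')[:,:,::-1].astype(np.float32)
F=np.array([.6257,-.0441]);c,s=np.cos(.27),np.sin(.27)
sat=im[:,:,0]  # red: white high, blue low
def prof(x,ys,z):
    X=np.c_[F[0]+c*x-s*ys,F[1]+s*x+c*ys,0*ys+z]; uv=proj(p,X).astype(np.float32)
    return cv2.remap(sat,uv[:,0].reshape(1,-1),uv[:,1].reshape(1,-1),cv2.INTER_CUBIC)[0]
def edges(ys,v,th): 
    k=np.nonzero(np.diff(np.sign(v-th)))[0]; return np.round([1e3*(ys[i]+(ys[i+1]-ys[i])*(th-v[i])/(v[i+1]-v[i])) for i in k],2)
ys=np.arange(-.03,.0301,.0005)
for x in(-.03,-.025,-.02,-.015,-.01,-.005,0,.005,.01): e=edges(ys,prof(x,ys,.024),165); print(x*1e3,e,e.mean())
ys=np.arange(-.06,.0601,.0005)
for x in(-.04,-.02,0,.02,.04): e=edges(ys,prof(x,ys,.024),185); print('outer',x*1e3,e,(e[0]+e[-1])/2)
ys=np.arange(-.06,.0601,.0005)
sat=im[:,:,2]
for x in(-.11,-.1,-.09,-.07,-.055): e=edges(ys,prof(x,ys,.008),180); print('base',x*1e3,e,(e[0]+e[-1])/2 if len(e) else '')
# along x for mouth/base front end
```

```text
-30.0 [-11.25  11.86] 0.3049999999999997
-25.0 [-11.29  11.95] 0.33000000000000007
-20.0 [-11.32  11.67] 0.17499999999999982
-15.0 [-11.48  11.65] 0.08499999999999996
-10.0 [-11.14  12.01] 0.4349999999999996
-5.0 [-11.37  11.84] 0.23500000000000032
0.0 [-11.39  11.84] 0.22499999999999964
5.0 [-11.43  11.58] 0.07500000000000018
10.0 [-11.24  11.55] 0.15500000000000025
outer -40.0 [-46.1  -15.81  16.85  46.31] 0.10500000000000043
outer -20.0 [-45.89 -39.04 -33.16 -11.77  12.11  32.94  38.63  46.35] 0.23000000000000043
outer 0.0 [-45.95 -11.86  12.36  46.3 ] 0.17499999999999716
outer 20.0 [-45.96 -11.84  -1.16   1.29  12.25  46.09] 0.06500000000000128
outer 40.0 [-45.86 -39.13 -32.79 -14.76  -3.42   1.67  14.85  32.49  39.13  46.03] 0.08500000000000085
base -110.0 [-44.99  46.27] 0.6400000000000006
base -100.0 [-45.2   46.47] 0.634999999999998
base -90.0 [-45.39  46.38] 0.495000000000001
base -70.0 [-44.51  45.54] 0.5150000000000006
base -55.0 [-45.06  45.79] 0.36499999999999844
```

Profiles across the slot confirm the yaw of 0.27 and put the slot's middle line at y ≈ +0.2 mm in my frame. The red tip looks to be at x ≈ 22 mm, so home should be near +10 mm. Tool x is fixture y, tool y is fixture x.

```bash
cat > st.py <<'E'
from h import *
from scipy.spatial.transform import Rotation as R
o=ctrl.get_obs(); Rt=R.from_rotvec(o['tool_rot']); c,s=np.cos(.27),np.sin(.27)
M=np.array([[c,s,0],[-s,c,0],[0,0,1]]); G=np.c_[[-s,c,0],[c,s,0],[0,0,-1.]]
P=M@(o['tool_pos']-[.6257,-.0441,.2118])*1e3; F=M@o['contact_force']; T=M@o['wrist_torque']
t=(Rt.inv()*R.from_matrix(G)).as_rotvec()
print('t %.2f'%o['t'],'| fix x,y %.2f %.2f lift %.2f'%(P[0],P[1],P[2]-8),'| F fix',np.round(F,1),'T',np.round(T,2),'| turn needed',np.round(t,4),'| shift to y=.2,lift=.8: x %.1f z %.1f'%(.2-P[1],P[2]-8.8),'open %.1f'%(o['opening']*1e3))
E
python3 -m crank '[[0.003,0.002,0,0.5,-0.7,3.8,1],[0,0,0,0,0,0.5,1],[0,0,0,0,0,0,1]]'>/dev/null; python3 st.py
```

```text
t 10.38 | fix x,y -81.85 -0.08 lift 1.05 | F fix [ 0.1  0.2 -4.4] T [0.02 0.03 0.05] | turn needed [ 0.0008  0.0001 -0.0001] | shift to y=.2,lift=.8: x 0.3 z 0.3 open 22.7
```

```bash
python3 -m crank '[[0.001,0,0,0.3,3,0.3,1],[0,0,0,0,4,0,1],[0,0,0,0,4,0,1],[0,0,0,0,4,0,1],[0,0,0,0,2,0,1]]'>/dev/null; python3 st.py
```

```text
t 10.80 | fix x,y -63.41 0.25 lift 0.63 | F fix [ 0.4 -0.2 -4.5] T [-0.07 -0.01  0.03] | turn needed [-0.0002  0.0001 -0.0005] | shift to y=.2,lift=.8: x -0.1 z -0.2 open 22.4
```

```bash
python3 -m crank '[[0,0,0,0,2,-0.2,1],[0,0,0,0,2,0,1],[0,0,0,0,2,0,1],[0,0,0,0,1,0,1]]'>/dev/null; python3 st.py
python3 -m crank '[[0,0,0,0,2,0,1],[0,0,0,0,2,0,1],[0,0,0,0,2,0,1],[0,0,0,0,1,0,1]]'>/dev/null; python3 st.py
```

```text
t 11.13 | fix x,y -54.84 0.24 lift 1.03 | F fix [ 0.4 -0.2 -4.7] T [-0.03  0.    0.01] | turn needed [0.0002 0.0003 0.0001] | shift to y=.2,lift=.8: x -0.0 z 0.2 open 22.7
t 11.47 | fix x,y -47.26 0.24 lift 0.91 | F fix [-0.1 -0.1 -5. ] T [-0.05 -0.05  0.01] | turn needed [-0.0001  0.0002  0.    ] | shift to y=.2,lift=.8: x -0.0 z 0.1 open 22.6
```

```bash
python3 -m crank '[[0,0,0,0,1,0.4,1],[0,0,0,0,2,0.1,1],[0,0,0,0,1,0,1]]'>/dev/null; python3 st.py
python3 -m crank '[[0,0,0,0,2,0,1],[0,0,0,0,2,0,1],[0,0,0,0,1,0,1]]'>/dev/null; python3 st.py; python3 view.py b
```

```text
t 11.72 | fix x,y -42.87 0.24 lift 0.36 | F fix [ 1.6  0.1 -4. ] T [0.06 0.01 0.04] | turn needed [-0.0002  0.0002 -0.    ] | shift to y=.2,lift=.8: x -0.0 z -0.4 open 23.0
t 11.97 | fix x,y -37.42 0.25 lift 0.24 | F fix [-0.2  1.4 -4.6] T [-0.01 -0.01 -0.02] | turn needed [-0.0003  0.0001 -0.0001] | shift to y=.2,lift=.8: x -0.1 z -0.6 open 22.6
fixture-frame TCP mm [-37.42   0.25   8.24]
```

View pics/scene_b.png

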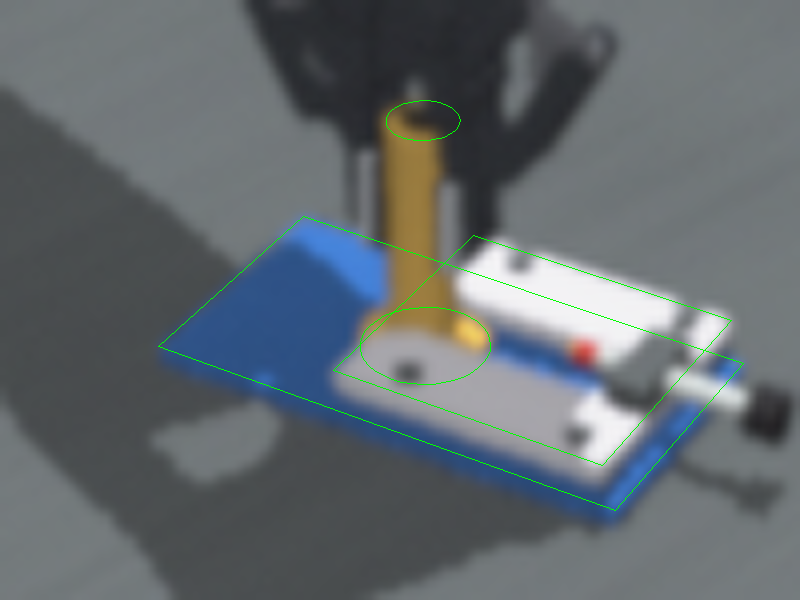

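The flange is now going in under the plate, with its bright edge at (470,333) in the crop, and the barrel is in the mouth. I'll carry on in.

```bash
python3 -m crank '[[0,0,0,0,1.5,-0.4,1],[0,0,0,0,1.5,0,1],[0,0,0,0,1.5,0,1],[0,0,0,0,1,0,1]]'>/dev/null; python3 st.py
python3 -m crank '[[0,0,0,0,1.5,0,1],[0,0,0,0,1.5,0,1],[0,0,0,0,1.5,0,1],[0,0,0,0,1,0,1]]'>/dev/null; python3 st.py
```

```text
t 12.40 | fix x,y -31.71 0.29 lift 0.59 | F fix [ 0.  -0.  -3.9] T [-0.01 -0.04  0.03] | turn needed [-0.0007 -0.     -0.0001] | shift to y=.2,lift=.8: x -0.1 z -0.2 open 23.0
t 12.73 | fix x,y -25.58 0.28 lift 0.57 | F fix [-0.6 -0.3 -3.4] T [0.01 0.01 0.05] | turn needed [-0.0007 -0.     -0.0002] | shift to y=.2,lift=.8: x -0.1 z -0.2 open 22.5
```

```bash
python3 -m crank '[[-0.0005,0,0,0,1,0,1],[0,0,0,0,1,0,1],[0,0,0,0,1,0,1],[0,0,0,0,1,0,1],[0,0,0,0,1,0,1],[0,0,0,0,1,0,1]]'>/dev/null; python3 st.py
python3 -m crank '[[0,0,0,0,1,0,1],[0,0,0,0,1,0,1],[0,0,0,0,1,0,1],[0,0,0,0,1,0,1],[0,0,0,0,0.5,0,1]]'>/dev/null; python3 st.py
```

```text
t 13.23 | fix x,y -18.91 0.27 lift 0.48 | F fix [ 0.3  0.4 -3.9] T [ 0.07  0.06 -0.02] | turn needed [-0.0004 -0.0001 -0.0001] | shift to y=.2,lift=.8: x -0.1 z -0.3 open 22.7
t 13.65 | fix x,y -13.86 0.28 lift 0.45 | F fix [ 0.4 -0.1 -4.5] T [ 0.    0.04 -0.02] | turn needed [-0.0003 -0.0001 -0.0001] | shift to y=.2,lift=.8: x -0.1 z -0.3 open 22.7
```

```bash
python3 -m crank '[[0,0,0,0,0.8,0,1],[0,0,0,0,0.8,0,1],[0,0,0,0,0.8,0,1],[0,0,0,0,0.8,0,1]]'>/dev/null; python3 st.py
python3 -m crank '[[0,0,0,0,0.8,0,1],[0,0,0,0,0.8,0,1],[0,0,0,0,0.8,0,1],[0,0,0,0,0.5,0,1]]'>/dev/null; python3 st.py; python3 view.py c
```

```text
t 13.98 | fix x,y -10.37 0.29 lift 0.40 | F fix [-0.2  0.6 -3.9] T [ 0.01  0.03 -0.01] | turn needed [-0.0005 -0.0002 -0.0001] | shift to y=.2,lift=.8: x -0.1 z -0.4 open 22.6
t 14.32 | fix x,y -7.10 0.30 lift 0.39 | F fix [-0.2 -0.3 -4. ] T [-0.   -0.08  0.03] | turn needed [-0.0005 -0.0001 -0.0001] | shift to y=.2,lift=.8: x -0.1 z -0.4 open 22.9
fixture-frame TCP mm [-7.1   0.3   8.39]
```

View pics/scene_c.png

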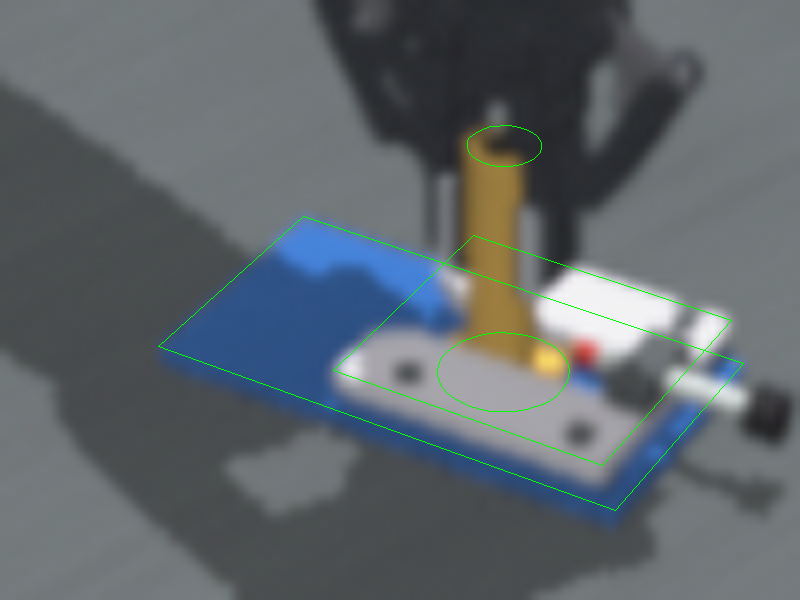

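The barrel's leading edge is at about (525,330) and the red tip starts at about (572,352), so there are still over 10 mm to go.

```bash
python3 -m crank '[[-0.0005,0,0,0,0.8,-0.2,1],[0,0,0,0,0.8,0,1],[0,0,0,0,0.8,0,1],[0,0,0,0,0.8,0,1],[0,0,0,0,0.8,0,1],[0,0,0,0,0.8,0,1]]'>/dev/null; python3 st.py
python3 -m crank '[[0,0,0,0,0.7,0,1],[0,0,0,0,0.7,0,1],[0,0,0,0,0.7,0,1],[0,0,0,0,0.7,0,1]]'>/dev/null; python3 st.py
python3 -m crank '[[0,0,0,0,0.5,0,1],[0,0,0,0,0.5,0,1],[0,0,0,0,0.5,0,1]]'>/dev/null; python3 st.py
python3 -m crank '[[0,0,0,0,0.4,0,1],[0,0,0,0,0.4,0,1]]'>/dev/null; python3 st.py
```

```text
t 14.92 | fix x,y -2.04 0.33 lift 0.53 | F fix [ 0.8  0.  -3.4] T [-0.06 -0.    0.03] | turn needed [-0.0002 -0.0003 -0.0002] | shift to y=.2,lift=.8: x -0.1 z -0.3 open 22.7
t 15.25 | fix x,y 1.14 0.30 lift 0.53 | F fix [-0.4 -0.1 -4. ] T [-0.02  0.03  0.03] | turn needed [-0.0001 -0.0003 -0.0002] | shift to y=.2,lift=.8: x -0.1 z -0.3 open 22.4
t 15.50 | fix x,y 2.85 0.30 lift 0.52 | F fix [ 0.5 -0.3 -3.5] T [ 0.01 -0.02  0.03] | turn needed [-0.0001 -0.0002 -0.0001] | shift to y=.2,lift=.8: x -0.1 z -0.3 open 22.5
t 15.67 | fix x,y 3.74 0.30 lift 0.48 | F fix [ 0.2 -0.7 -3.6] T [-0.04  0.04  0.02] | turn needed [-0.0002 -0.0003 -0.0001] | shift to y=.2,lift=.8: x -0.1 z -0.3 open 22.8
```

```bash
python3 -m crank '[[0,0,0,-0.1,0.4,0,1],[0,0,0,0,0.4,0,1]]'>/dev/null; python3 st.py
python3 -m crank '[[0,0,0,0,0.4,0,1],[0,0,0,0,0.4,0,1]]'>/dev/null; python3 st.py
python3 -m crank '[[0,0,0,0,0.4,0,1],[0,0,0,0,0.4,0,1]]'>/dev/null; python3 st.py
```

```text
t 15.83 | fix x,y 4.61 0.20 lift 0.49 | F fix [-0.2  0.1 -4.7] T [ 0.02  0.03 -0.02] | turn needed [-0.0002 -0.0003 -0.0001] | shift to y=.2,lift=.8: x 0.0 z -0.3 open 22.7
t 16.00 | fix x,y 5.48 0.19 lift 0.48 | F fix [ 0.3  0.3 -5.5] T [0.05 0.03 0.06] | turn needed [-0.0002 -0.0003 -0.0002] | shift to y=.2,lift=.8: x 0.0 z -0.3 open 22.7
t 16.17 | fix x,y 6.36 0.17 lift 0.46 | F fix [-1.4  0.3 -3.6] T [ 0.01 -0.03 -0.06] | turn needed [-0.0003 -0.0003 -0.0001] | shift to y=.2,lift=.8: x 0.0 z -0.3 open 22.5
```

```bash
python3 -m crank '[[0,0,0,0,0.4,0,1],[0,0,0,0,0.4,0,1]]'>/dev/null; python3 st.py
```

```text
t 16.33 | fix x,y 7.24 0.19 lift 0.47 | F fix [ 0.4 -0.3 -3.3] T [0.06 0.01 0.  ] | turn needed [-0.0003 -0.0003 -0.0001] | shift to y=.2,lift=.8: x 0.0 z -0.3 open 23.0
```

```bash
python3 -m crank '[[0,0,0,0,0.3,0.3,1],[0,0,0,0,0.3,0,1]]'>/dev/null; python3 st.py
python3 -m crank '[[0,0,0,0,0.3,0,1],[0,0,0,0,0.3,0,1]]'>/dev/null; python3 st.py
python3 -m crank '[[0,0,0,0,0.3,0,1]]'>/dev/null; python3 st.py
python3 -m crank '[[0,0,0,0,0.3,0,1]]'>/dev/null; python3 st.py
```

```text
t 16.50 | fix x,y 7.89 0.17 lift 0.12 | F fix [ 0.2 -1.  -4.3] T [0.   0.05 0.03] | turn needed [-0.0005 -0.0003 -0.0002] | shift to y=.2,lift=.8: x 0.0 z -0.7 open 22.8
t 16.67 | fix x,y 8.51 0.19 lift 0.04 | F fix [ 0.1  0.5 -4.1] T [ 0.04 -0.01 -0.01] | turn needed [-0.0007 -0.0003 -0.0002] | shift to y=.2,lift=.8: x 0.0 z -0.8 open 22.6
t 16.75 | fix x,y 8.84 0.21 lift 0.06 | F fix [-0.7 -0.3 -4.2] T [0.01 0.05 0.03] | turn needed [-0.0008 -0.0003 -0.0001] | shift to y=.2,lift=.8: x -0.0 z -0.7 open 23.0
t 16.83 | fix x,y 9.15 0.20 lift 0.02 | F fix [-0.2  1.1 -4.6] T [ 0.03  0.01 -0.03] | turn needed [-0.0008 -0.0004 -0.0001] | shift to y=.2,lift=.8: x 0.0 z -0.8 open 23.0
```

```bash
for i in 1; do python3 -m crank '[[0,0,0,0,0.3,-0.1,1]]'>/dev/null; python3 st.py; done
python3 -m crank '[[0,0,0,0,0.3,0,1]]'>/dev/null; python3 st.py
python3 -m crank '[[0,0,0,0,0.3,0,1]]'>/dev/null; python3 st.py
python3 view.py d
```

```text
t 16.92 | fix x,y 9.46 0.19 lift 0.11 | F fix [-0.6  0.  -3.9] T [0.03 0.05 0.04] | turn needed [-0.0009 -0.0004 -0.0001] | shift to y=.2,lift=.8: x 0.0 z -0.7 open 22.7
t 17.00 | fix x,y 9.78 0.18 lift 0.10 | F fix [ 0.3  0.8 -3.6] T [-0.02 -0.03  0.01] | turn needed [-0.0009 -0.0004 -0.0001] | shift to y=.2,lift=.8: x 0.0 z -0.7 open 22.7
t 17.08 | fix x,y 10.08 0.18 lift 0.07 | F fix [-0.  -0.6 -3.7] T [-0.02  0.02 -0.03] | turn needed [-0.001  -0.0004 -0.0002] | shift to y=.2,lift=.8: x 0.0 z -0.7 open 23.0
fixture-frame TCP mm [10.08  0.18  8.07]
```

View pics/scene_d.png

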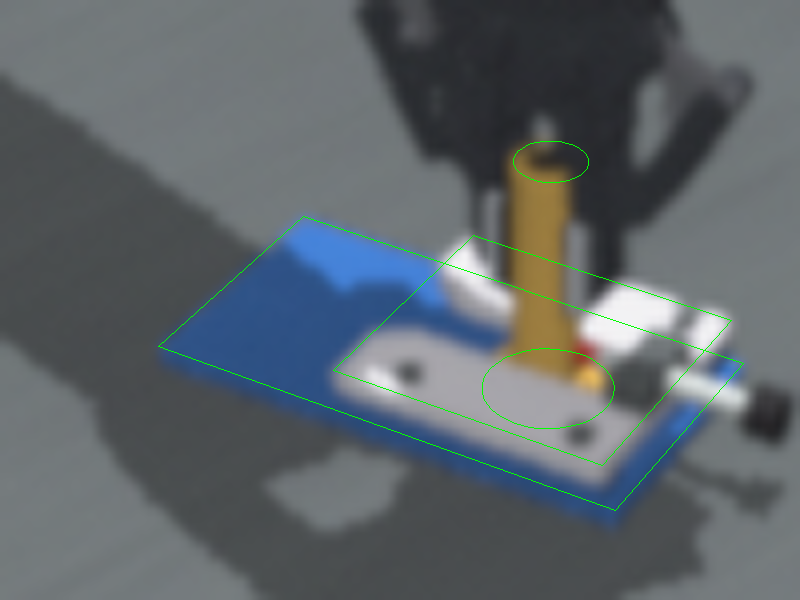

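The barrel edge at about (575,345) is now almost at the red tip. I'll go on by feel.

```bash
python3 -m crank '[[-0.001,0,0,0,0.25,0,1]]'>/dev/null; python3 st.py
python3 -m crank '[[0,0,0,0,0.25,0,1]]'>/dev/null; python3 st.py
python3 -m crank '[[0,0,0,0,0.25,0,1]]'>/dev/null; python3 st.py
python3 -m crank '[[0,0,0,0,0.25,0,1]]'>/dev/null; python3 st.py
```

```text
t 17.27 | fix x,y 10.25 0.17 lift 0.01 | F fix [-3.  -0.9 -2.6] T [0.05 0.39 0.03] | turn needed [-0.0006 -0.0005 -0.0001] | shift to y=.2,lift=.8: x 0.0 z -0.8 open 22.6
t 17.35 | fix x,y 10.39 0.20 lift 0.01 | F fix [-1.6  0.5 -2.6] T [-0.01  0.3   0.03] | turn needed [-0.0013 -0.0005  0.    ] | shift to y=.2,lift=.8: x 0.0 z -0.8 open 22.5
t 17.43 | fix x,y 10.53 0.18 lift 0.00 | F fix [-2.2  0.1 -3.3] T [-0.04  0.29  0.05] | turn needed [-0.002  -0.0006  0.0001] | shift to y=.2,lift=.8: x 0.0 z -0.8 open 22.5
t 17.52 | fix x,y 10.66 0.13 lift -0.02 | F fix [-2.   0.6 -1.7] T [ 0.05  0.36 -0.04] | turn needed [-0.0026 -0.0007 -0.    ] | shift to y=.2,lift=.8: x 0.1 z -0.8 open 22.5
```

Contact with the tip at x ≈ 10.2, with about 2 N and a matching wrist moment. I'll build the push up gradually while holding the tilt.

```bash
python3 -m crank '[[-0.0026,0,0,0,0.2,0,1]]'>/dev/null; python3 st.py
python3 -m crank '[[-0.002,0,0,0,0.3,0,1]]'>/dev/null; python3 st.py
```

```text
t 17.60 | fix x,y 10.57 0.12 lift -0.03 | F fix [-4.3  0.3 -0.6] T [-0.01  0.92  0.01] | turn needed [-0.0018 -0.0008  0.0001] | shift to y=.2,lift=.8: x 0.1 z -0.8 open 22.4
t 17.68 | fix x,y 10.55 0.11 lift -0.01 | F fix [-5.1  0.4 -0.8] T [-0.07  0.92 -0.03] | turn needed [-0.0016 -0.001   0.0003] | shift to y=.2,lift=.8: x 0.1 z -0.8 open 22.6
```

```bash
python3 -m crank '[[-0.0026,0,0,0,0.5,-0.1,1]]'>/dev/null; python3 st.py
python3 -m crank '[[-0.003,0,0,0,0.6,-0.1,1]]'>/dev/null; python3 st.py
```

```text
t 17.77 | fix x,y 10.57 0.06 lift 0.00 | F fix [-6.2 -0.3 -0.9] T [-0.04  1.14 -0.02] | turn needed [-0.0014 -0.0012  0.0003] | shift to y=.2,lift=.8: x 0.1 z -0.8 open 22.3
t 17.85 | fix x,y 10.58 0.04 lift -0.02 | F fix [-6.4 -0.3  0.6] T [-0.06  1.35 -0.02] | turn needed [-0.0014 -0.0015  0.0006] | shift to y=.2,lift=.8: x 0.2 z -0.8 open 22.9
```

```bash
python3 -m crank '[[-0.0034,-0.0005,0,0.1,0.65,-0.1,1],[-0.0034,-0.0005,0,0.1,0.65,-0.1,1]]'>/dev/null; python3 st.py
python3 -m crank '[[-0.0034,-0.0005,0,0.1,0.65,-0.1,1],[-0.0034,-0.0005,0,0.1,0.65,-0.1,1]]'>/dev/null; python3 st.py
python3 -m crank '[[-0.0034,-0.0005,0,0.1,0.65,-0.1,1],[-0.0034,-0.0005,0,0.1,0.65,-0.1,1]]'>/dev/null; python3 st.py
```

```text
t 18.02 | fix x,y 10.57 0.10 lift -0.04 | F fix [-7.  -0.8  0.5] T [-0.02  1.36  0.  ] | turn needed [-0.0013 -0.0012  0.0008] | shift to y=.2,lift=.8: x 0.1 z -0.8 open 22.4
t 18.18 | fix x,y 10.54 0.16 lift -0.03 | F fix [-6.4  0.6  0.7] T [ 0.03  1.28 -0.05] | turn needed [-0.0011 -0.0008  0.0009] | shift to y=.2,lift=.8: x 0.0 z -0.8 open 22.4
t 18.35 | fix x,y 10.50 0.23 lift -0.00 | F fix [-7.1 -0.3  1.3] T [ 0.    1.3  -0.01] | turn needed [-0.0008 -0.0004  0.001 ] | shift to y=.2,lift=.8: x -0.0 z -0.8 open 23.1
```

```bash
python3 -m crank '[[-0.0038,0,0.001,0,0.75,-0.25,1],[-0.0038,0,0,0,0.75,-0.25,1]]'>/dev/null; python3 st.py
python3 -m crank '[[-0.0038,0,0,0,0.8,-0.25,1],[-0.0038,0,0,0,0.8,-0.25,1]]'>/dev/null; python3 st.py
python3 -m crank '[[-0.004,0,0,0,0.8,-0.25,1],[-0.004,0,0,0,0.8,-0.25,1]]'>/dev/null; python3 st.py
python3 -m crank '[[-0.004,0,0,0,0.8,-0.25,1],[-0.004,0,0,0,0.8,-0.25,1]]'>/dev/null; python3 st.py
```

```text
t 18.52 | fix x,y 10.47 0.08 lift -0.00 | F fix [-7.2 -0.1  0.4] T [-0.08  1.39 -0.01] | turn needed [-0.0006 -0.0011  0.0003] | shift to y=.2,lift=.8: x 0.1 z -0.8 open 22.3
t 18.68 | fix x,y 10.47 -0.03 lift -0.03 | F fix [-6.1  0.2 -0.6] T [-0.03  1.39  0.01] | turn needed [-0.0007 -0.0019  0.0006] | shift to y=.2,lift=.8: x 0.2 z -0.8 open 22.6
t 18.85 | fix x,y 10.44 -0.18 lift -0.04 | F fix [-6.9 -0.3  0.3] T [-0.12  1.42 -0.04] | turn needed [-0.0006 -0.0027  0.001 ] | shift to y=.2,lift=.8: x 0.4 z -0.8 open 22.6
t 19.02 | fix x,y 10.43 -0.31 lift -0.02 | F fix [-6.6  1.   1.1] T [-0.05  1.46  0.01] | turn needed [-0.0004 -0.0034  0.0013] | shift to y=.2,lift=.8: x 0.5 z -0.8 open 22.8
```

```bash
python3 -m crank '[[-0.0042,-0.0025,0.001,0.3,1.0,-0.3,1],[-0.0042,-0.0015,0.0005,0.2,1.0,-0.3,1]]'>/dev/null; python3 st.py
python3 -m crank '[[-0.0042,-0.001,0,0.1,1.0,-0.3,1],[-0.0042,-0.0005,0,0.1,1.0,-0.3,1],[-0.0042,-0.0005,0,0.1,1.0,-0.3,1]]'>/dev/null; python3 st.py
python3 -m crank '[[-0.0042,-0.0005,0,0.1,1.0,-0.3,1],[-0.0042,-0.0005,0,0.1,1.0,-0.3,1],[-0.0042,-0.0005,0,0.1,1.0,-0.3,1]]'>/dev/null; python3 st.py
```

```text
t 19.18 | fix x,y 10.59 0.15 lift -0.03 | F fix [-7.7 -0.4  1. ] T [-0.07  1.57 -0.06] | turn needed [-0.0011 -0.0008 -0.    ] | shift to y=.2,lift=.8: x 0.1 z -0.8 open 22.7
t 19.43 | fix x,y 10.80 0.29 lift -0.02 | F fix [-7.9 -0.3  1.3] T [-0.03  1.48 -0.03] | turn needed [-0.002  -0.0001  0.0005] | shift to y=.2,lift=.8: x -0.1 z -0.8 open 23.0
t 19.68 | fix x,y 10.95 0.31 lift -0.03 | F fix [-8.2  0.1  0.7] T [ 0.03  1.44 -0.  ] | turn needed [-0.0029  0.0001  0.0008] | shift to y=.2,lift=.8: x -0.1 z -0.8 open 22.7
```

A steady push of about 8 N held for half a second. Next I'll relax it to about 1 N before releasing.

```bash
python3 -m crank '[[-0.002,0,0,0,0.2,-0.1,1]]'>/dev/null; python3 st.py
python3 -m crank '[[-0.0015,0,0,0,0.0,0,1]]'>/dev/null; python3 st.py
python3 -m crank '[[-0.0005,0,0,0,0.0,0,1]]'>/dev/null; python3 st.py
```

```text
t 19.77 | fix x,y 10.71 0.21 lift -0.01 | F fix [-2.9 -0.6 -2.5] T [0.01 0.54 0.  ] | turn needed [-0.0025 -0.0002  0.0007] | shift to y=.2,lift=.8: x -0.0 z -0.8 open 22.7
t 19.85 | fix x,y 10.52 0.21 lift -0.02 | F fix [-3.2  0.3 -1.3] T [ 0.03  0.67 -0.01] | turn needed [-0.0015 -0.0004  0.0007] | shift to y=.2,lift=.8: x -0.0 z -0.8 open 22.9
t 19.93 | fix x,y 10.44 0.17 lift 0.01 | F fix [-3.9  0.5 -1.2] T [0.01 0.63 0.03] | turn needed [-0.0011 -0.0004  0.0006] | shift to y=.2,lift=.8: x 0.0 z -0.8 open 22.8
```

```bash
python3 -m crank '[[-0.0005,0,0,0,0,0,1],[-0.0005,0,0,0,0.05,0,1]]' 20 >/dev/null; python3 st.py
python3 -m crank '[[-0.0005,0,0,0,0.1,0,0.38],[0,0,0,0,0,0,0.35]]'>/dev/null; python3 st.py
python3 -m crank '[[0,0,0,0,0,0,0.3],[0,0,0,0,0,0,0.3]]'>/dev/null; python3 st.py
```

```text
t 20.10 | fix x,y 10.37 0.19 lift -0.01 | F fix [-4.4 -0.1 -1.4] T [-0.02  0.82 -0.02] | turn needed [-0.0006 -0.0005  0.0007] | shift to y=.2,lift=.8: x 0.0 z -0.8 open 22.6
t 20.27 | fix x,y 11.68 -0.03 lift 1.31 | F fix [-4.2  0.2 -1.1] T [0.01 0.47 0.03] | turn needed [0.0054 0.0008 0.0005] | shift to y=.2,lift=.8: x 0.2 z 0.5 open 28.0
t 20.43 | fix x,y 12.41 -0.16 lift 2.28 | F fix [-3.3 -0.1 -2.1] T [-0.01  0.47  0.  ] | turn needed [0.008  0.0016 0.0005] | shift to y=.2,lift=.8: x 0.4 z 1.5 open 30.2
```

```bash
python3 -m crank '[[0.003,0,0,0,-0.3,0.5,0.1],[0.004,0.001,0,0.2,-0.8,0.5,-0.1]]'>/dev/null; python3 st.py
python3 -m crank '[[0,0,0,0,0,0,-0.2],[0,0,0,0,0,0,-0.3]]'>/dev/null; python3 st.py; python3 view.py e
```

```text
t 20.60 | fix x,y 12.39 -0.18 lift 2.71 | F fix [-0.1 -0.3  1.2] T [ 0.01 -0.02  0.02] | turn needed [0.0053 0.002  0.0005] | shift to y=.2,lift=.8: x 0.4 z 1.9 open 46.6
t 20.77 | fix x,y 13.11 -0.38 lift 3.74 | F fix [-0.7 -1.5  0.6] T [ 0.04  0.02 -0.  ] | turn needed [0.0082 0.0029 0.0005] | shift to y=.2,lift=.8: x 0.6 z 2.9 open 55.3
fixture-frame TCP mm [13.11 -0.38 11.74]
```

View pics/scene_e.png

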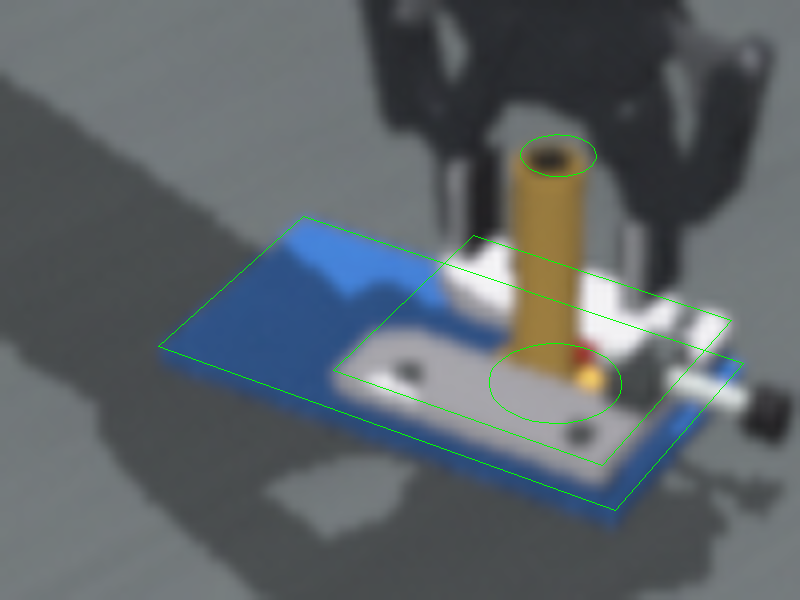

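The adapter is free and stands against the tip. I'll open fully, recentre and go straight up.

```bash
python3 -m crank '[[0.008,0.003,0,0.5,-2.5,0,-1],[0,0,0,0,-0.3,0,-1],[0,0,0,0,0,0,-1]]'>/dev/null; python3 st.py
python3 -m crank '[[0,0,0,0,0,-3,-1],[0,0,0,0,0,-5,-1],[0,0,0,0,0,-5,-1]]'>/dev/null; python3 st.py
```

```text
t 21.12 | fix x,y 10.13 0.14 lift 3.94 | F fix [-0.7 -0.  -0.1] T [0.02 0.05 0.06] | turn needed [-0.0003 -0.0002  0.0005] | shift to y=.2,lift=.8: x 0.1 z 3.1 open 85.4
t 21.37 | fix x,y 9.50 0.40 lift 16.27 | F fix [ 0.1 -1.  -0.4] T [-0.03 -0.01 -0.1 ] | turn needed [-0.0028 -0.0015  0.0004] | shift to y=.2,lift=.8: x -0.2 z 15.5 open 85.7
```

```bash
python3 -m crank '[[-0.003,-0.001,0,0,0,-12,-1],[-0.003,0,0,0,0.5,-15,-1],[-0.003,0,0,0,0.5,-20,-1],[-0.002,0,0,0,0.5,-20,-1]]'>/dev/null; python3 st.py
python3 -m crank '[[-0.005,0,0,0,0,-25,-1],[-0.005,0,0,0,0,-25,-1],[-0.004,0,0,0,0,-30,-1],[-0.002,0,0,0,0,-20,-1],[0,0,0,0,0,0,-1]]'>/dev/null; python3 st.py
```

```text
t 21.70 | fix x,y 9.84 0.85 lift 85.36 | F fix [ 0.4 -1.1 -0.1] T [-0.06 -0.03 -0.04] | turn needed [ 0.0036 -0.0032  0.0004] | shift to y=.2,lift=.8: x -0.7 z 84.6 open 85.7
t 22.12 | fix x,y 8.46 0.84 lift 204.74 | F fix [0.  0.9 1.5] T [ 0.   -0.02 -0.  ] | turn needed [0.0357 0.0038 0.0008] | shift to y=.2,lift=.8: x -0.6 z 203.9 open 85.4
```

```bash
python3 -m crank '[[0,0,0,20,-20,0,-1],[0,0,0,35,-15,0,-1],[0,0,0,35,-15,0,-1],[0,0,0,35,-15,0,-1],[0,0,0,35,-15,0,-1],[0,0,0,35,0,0,-1],[0,0,0,30,0,0,-1],[0,0,0,0,0,0,-1]]'>/dev/null; python3 st.py
python3 - <<'E'
from h import *
c,s=np.cos(.27),np.sin(.27); q=[.6257,-.0441]
W=lambda x,y:(q[0]+c*x-s*y,q[1]+s*x+c*y)
x,y=W(.0102,.0002)
for n in('top','scene'):
    p=eyes.get_image(n); cv2.imwrite(f'pics/{n}_f.png',p['image'][:,:,::-1])
    crop(p,f'pics/{n}_fc.png',proj(p,[[x,y,.05]])[0],64,48,12,[proj(p,circ(x,y,.008,.022)),proj(p,circ(x,y,.098,.012))])
    for k in('adapter_mid','bush_mid','seal','wrench'): print(n,k,[(round(d['confidence'],2),d['centre']) for d in spotter.mark_of(k,p)][:5])
E
```

```text
t 22.78 | fix x,y -76.72 232.20 lift 202.96 | F fix [-0.4 -0.6 -0.7] T [0.02 0.04 0.02] | turn needed [ 0.0442  0.0066 -0.0058] | shift to y=.2,lift=.8: x -232.0 z 202.2 open 85.4
top adapter_mid [(0.62, [0.4914, 0.3767, 0.0439]), (0.6, [0.6361, -0.0409, 0.0555]), (0.57, [0.3774, 0.2361, 0.0432])]
top bush_mid [(0.74, [0.533, -0.242, 0.0303])]
top seal [(0.81, [0.7312, 0.2496, -0.0027])]
top wrench [(0.89, [0.7475, -0.2898, 0.0023])]
scene adapter_mid [(0.71, [0.3974, 0.3282, 0.0401]), (0.7, [0.6342, -0.0423, 0.0528]), (0.64, [0.4913, 0.3807, 0.0454]), (0.47, [0.3828, 0.237, 0.0481])]
scene bush_mid [(0.57, [0.5275, -0.2453, 0.0288])]
scene seal [(0.59, [0.7385, 0.2505, -0.0007])]
scene wrench [(0.63, [0.7496, -0.2945, -0.0023])]
```

View pics/top_fc.png

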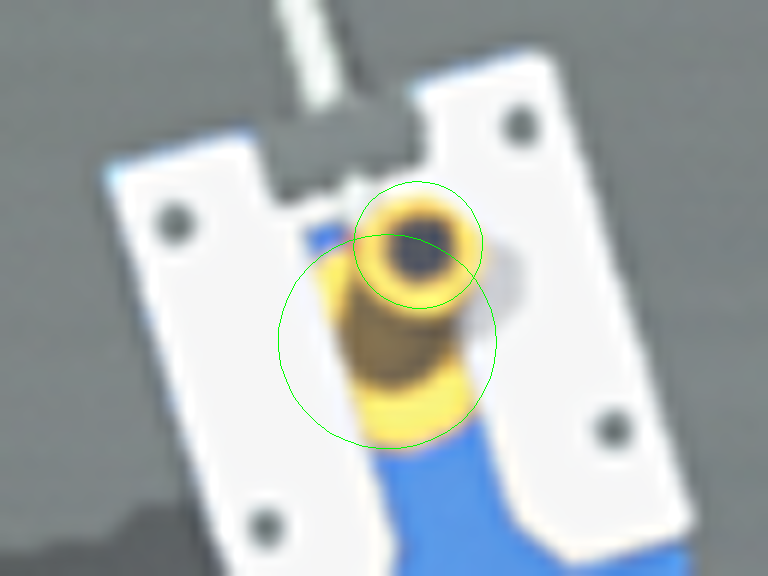

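View pics/scene_fc.png

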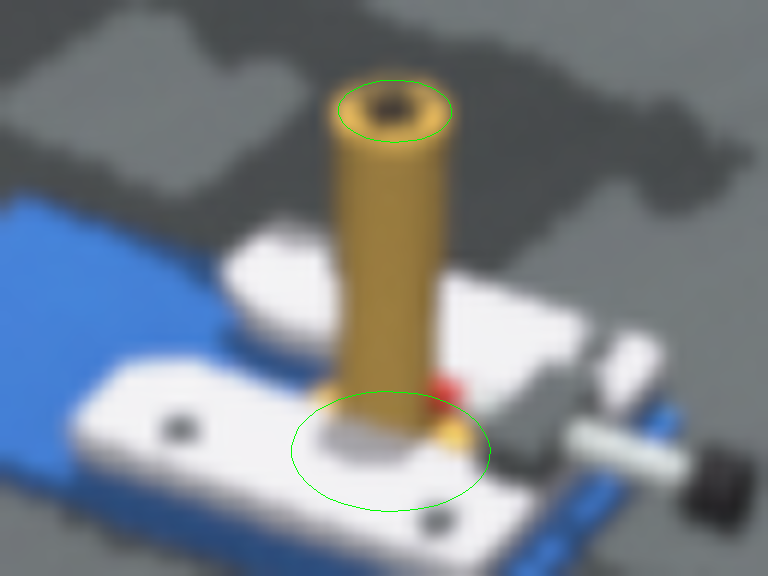

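Run:
```python
from h import *
c,s=np.cos(.27),np.sin(.27); q=[.6257,-.0441]
W=lambda x,y:(q[0]+c*x-s*y,q[1]+s*x+c*y)
p=eyes.get_image('top'); im=p['image'].astype(np.float32); v=im[:,:,0]-im[:,:,2]
for y in(-.004,0,.004):
    xs=np.arange(-.03,.0,.0002); X=np.array([[*W(x,y+.0002),.014] for x in xs]); uv=proj(p,X).astype(np.float32)
    a=cv2.remap(v,uv[:,:1].copy(),uv[:,1:].copy(),cv2.INTER_CUBIC)[:,0]; th=(a[:60].min()+a[:120].max())/2
    k=np.nonzero(a>th)[0][0]; print('flange rear edge',y,xs[k]*1e3,'-> axis',(xs[k]+np.sqrt(.022**2-y**2))*1e3)
# top rim centroid of yellow+bore mask
m=((v>60)).astype(np.uint8); 
best=None
def cost(x,y):
    u=proj(p,circ(*W(x,y),.098,.012)).astype(np.float32); i=proj(p,circ(*W(x,y),.098,.0095)).astype(np.float32)
    return cv2.remap(v,i[:,:1].copy(),i[:,1:].copy(),cv2.INTER_LINEAR).mean()
g=[(cost(x,y),x*1e3,y*1e3) for x in np.arange(.004,.016,.0005) for y in np.arange(-.004,.0045,.0005)]
print(sorted(g)[-4:])
```

```text
flange rear edge -0.004 -12.600000000000104 -> axis 9.033307652783831
flange rear edge 0 -13.2000000000001 -> axis 8.799999999999898
flange rear edge 0.004 -13.2000000000001 -> axis 8.433307652783835
[(np.float32(122.040794), np.float64(8.500000000000004), np.float64(1.0)), (np.float32(122.23811), np.float64(8.000000000000004), np.float64(1.4999999999999996)), (np.float32(122.54646), np.float64(8.000000000000004), np.float64(0.5000000000000004)), (np.float32(123.352295), np.float64(8.000000000000004), np.float64(1.0))]
```

```bash
cat > fitad.py <<'E'
from h import *
from scipy.optimize import minimize
p=eyes.get_image('top')
def ring(v,x,y,z,r):
    u=proj(p,circ(x,y,z,r)).astype(np.float32); return cv2.remap(v,u[:,:1].copy(),u[:,1:].copy(),cv2.INTER_CUBIC).mean()
def fit(im,x0,y0,z):
    im=im.astype(np.float32); v=im[:,:,0]-im[:,:,2]
    # bore darkness + ring brightness
    f=lambda a:-(ring(v,a[0],a[1],z,.009)-ring(v,a[0],a[1],z,.003)-ring(v,a[0],a[1],z,.0045))
    g=min(((f((x0+i*.0005,y0+j*.0005)),i,j) for i in range(-10,11) for j in range(-10,11)))
    r=minimize(f,(x0+g[1]*.0005,y0+g[2]*.0005),method='Nelder-Mead',options=dict(xatol=1e-5)); return r.x
im0=cv2.imread('pics/top0.png')[:,:,::-1]; a=fit(im0,.4785,.278,.09); print('pre',a)
b=fit(p['image'],.6354,-.0412,.098); d=b-[.6257,-.0441]; c,s=np.cos(.27),np.sin(.27); print('now fix',c*d[0]+s*d[1],-s*d[0]+c*d[1])
# red tip chroma profile in im0 along slot
v=im0.astype(np.float32); 
for x in np.arange(.010,.034,.001):
    u=proj(p,[[.6257+c*x-s*.0002,-.0441+s*x+c*.0002,.0295]]).astype(np.float32)
    print(round(x*1e3),cv2.remap(v,u[:,:1].copy(),u[:,1:].copy(),cv2.INTER_CUBIC)[0,0].astype(int),end=' ')
E
python3 fitad.py
python3 - <<'E'
import cv2
im=cv2.imread('pics/top0.png')[140:170,330:370]; cv2.imwrite('pics/tipzoom.png',cv2.resize(im,None,fx=18,fy=18,interpolation=cv2.INTER_NEAREST))
im=cv2.imread('pics/top_f.png')[140:170,330:370]; cv2.imwrite('pics/tipzoomf.png',cv2.resize(im,None,fx=18,fy=18,interpolation=cv2.INTER_NEAREST))
im=cv2.imread('pics/scene_f.png')[210:240,300:340]; cv2.imwrite('pics/tipzooms.png',cv2.resize(im,None,fx=18,fy=18,interpolation=cv2.INTER_NEAREST))
E
```

```text
pre [0.47807441 0.27759798]
now fix 0.008939257950268276 0.00020350653608546335
10 [ 90 155 233] 11 [ 88 154 233] 12 [ 85 153 233] 13 [ 84 150 231] 14 [ 88 146 225] 15 [ 99 143 219] 16 [124 149 204] 17 [151 162 190] 18 [180 173 167] 19 [198 174 142] 20 [201 166 124] 21 [214 147 101] 22 [230 126  87] 23 [243 104  77] 24 [252  82  64] 25 [253  71  59] 26 [252  78  69] 27 [252  98  89] 28 [249 133 124] 29 [245 177 169] 30 [243 216 209] 31 [242 247 241] 32 [241 255 249] 33 [242 250 245]
```

View pics/tipzoomf.png

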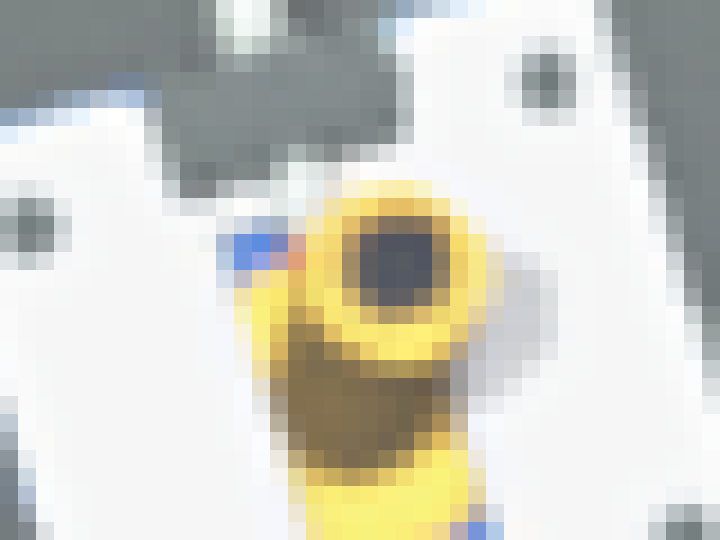

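View pics/tipzooms.png

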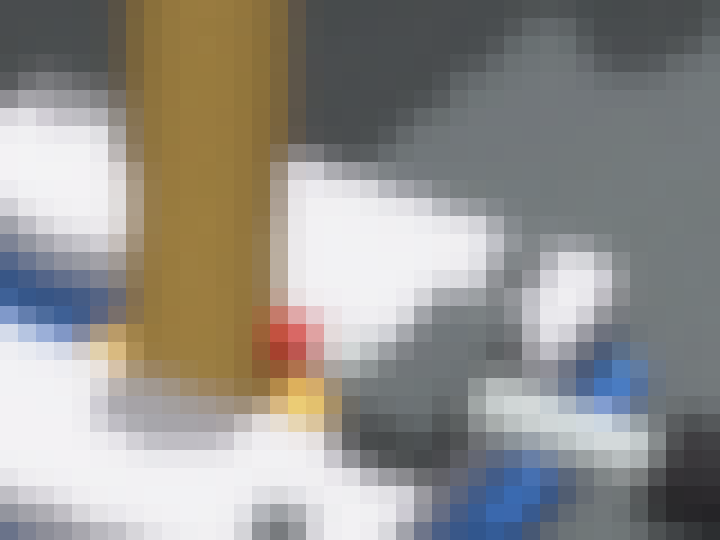

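Run:
```python
import cv2,numpy as np
d=cv2.imread('pics/scene_d.png').astype(float);e=cv2.imread('pics/scene_e.png').astype(float)
from h import *
p=eyes.get_image('scene'); P=proj(p,[[.6257-.045*np.cos(.27),-.0441-.045*np.sin(.27),.02]])[0]
x0=int(P[0]-50);y0=int(P[1]-37.5); crop(p,'pics/scene_g.png',P,100,75,8); g=cv2.imread('pics/scene_g.png').astype(float)
for r in(322,330,338,345,352):
    out=[]
    for im in(d,e,g):
        v=im[r,:,2]-im[r,:,0] # R-B
        m=(v>40); i=[k for k in range(480,600) if m[k]]
        # edges around 540
        a=540
        while m[a]: a-=1
        b=540
        while m[b]: b+=1
        out.append((a,b))
    print(r,out)
```

```text
322 [(513, 575), (513, 577), (513, 577)]
330 [(514, 577), (514, 578), (514, 579)]
338 [(514, 582), (513, 582), (513, 588)]
345 [(509, 594), (537, 570), (503, 597)]
352 [(521, 572), (513, 595), (497, 599)]
```

Run:
```python
import cv2,numpy as np
a=[cv2.imread(f'pics/scene_{k}.png')[280:420,460:660] for k in 'deg']
cv2.imwrite('pics/cmp.png',cv2.resize(np.hstack(a),None,fx=1.33,fy=3))
```

```text
(no output)
```

View pics/cmp.png

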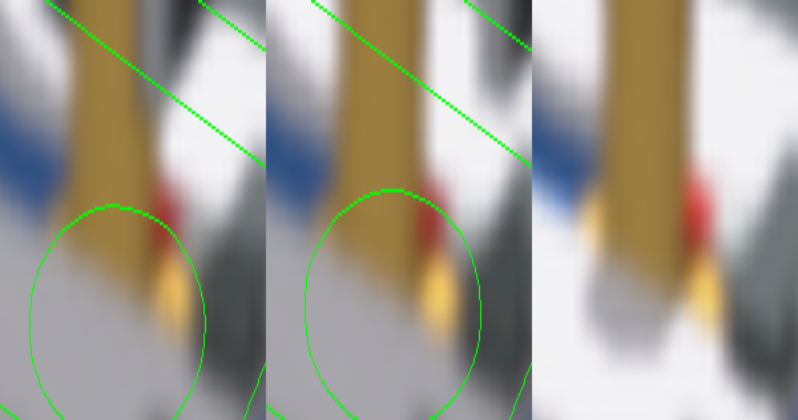

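In the fixed scene view the barrel edges are unchanged to within 1/8 px between just before contact, just after release, and now. Rim and flange both give an axis x of about 8.9, so it stands upright. The pin is hidden behind the barrel. Handing in.

```bash
python3 -c "
from station import ctrl; print(ctrl.get_obs()['t']); print(ctrl.finish_job())"
```

```text
23.4333
the job is handed in; nothing more can be done
None
```

I loaded the brass adapter into the slot with its flange under the plate, pressed it against the red tip, let go, and handed the job in at 23.4 s.

**Press:** I felt the stop at about x = 10.2 mm in the fixture frame. I then pushed at about 7–8 N for well over half a second, the last half second at about 8 N. The highest force I read at the wrist was about 8.2 N.

**Last checks:**
- **Released and clear:** the gripper is fully open and well away from everything.
- **Upright and centred:** the rim and flange give the same axis position in the top view, about 0.2 mm off the slot's middle line.
- **Bystanders:** the bush, seal and wrench are where they were, to within the detector's error.

**One disagreement:** the top camera puts the adapter's axis at about 8.9 mm, roughly 1 mm short of the contact I felt. That gap is within calibration error plus the uncertainty in how the adapter sat in the jaws. The scene camera shows the barrel edges unchanged, to within about 0.3 mm, from just before contact through release to the end. I trusted that, so I take the adapter to be still home. I could not see the feeler pin directly because the barrel hides it.

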